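# Put the four bottles away in their coloured spill dishes

## Task

Stand each of the four bottles upright in its own spill dish, flat on the dish's floor, well inside the rim: the tall bottle in the blue dish, the squat bottle with the brown cap in the brown dish, the squat bottle with the white cap in the yellow dish, and the dropper bottle with the red bulb in the small red dish. Keep the bottles upright all the way and let go of them; the stoppered flask and the beaker stay where they stand.

Things in the scene. Friction and masses are not known exactly. Their poses are not given: they have to be found in the camera images.
- tall_bottle_center (a point): tall reagent bottle, beige filling, white screw cap, the tallest one: 139 mm high, loose, about 0.11 kg. Body 50 x 50 mm with square footprint up to 101 mm, cap 30 mm across above that. Origin on its axis half-way up, 69.5 mm above its underside; z runs up through the cap, x and y square to the flat sides. Take it by the body, across two opposite flats.
- brown_cap_bottle_center (a point): squat square reagent bottle, beige filling, dark brown screw cap: 103 mm high, loose, about 0.11 kg. Body 46 x 46 mm up to 75 mm, cap 28 mm across above that. Origin on its axis half-way up, 51.5 mm above its underside; z runs up through the cap, x and y square to the flat sides. Take it by the body, across two opposite flats.
- white_cap_bottle_center (a point): squat square reagent bottle, beige filling, white screw cap: 105 mm high (clearly lower than the tall bottle), loose, about 0.11 kg. Body 47 x 47 mm up to 76 mm, cap 28 mm across above that. Origin on its axis half-way up, 52.5 mm above its underside; z runs up through the cap, x and y square to the flat sides. Take it by the body, across two opposite flats.
- dropper_center (a point): small round brown glass dropper bottle with black collar and red rubber bulb: 92 mm high, loose, about 0.045 kg. Glass body 29 mm across up to about 45 mm, collar 21 mm across at 52 to 64 mm, bulb 12 mm across on top. Origin on its axis half-way up, 46 mm above its underside, z up. Take it by the glass body (any direction).
- blue_dish_floor (a point): fixed round plastic spill dish, blue, 92 mm across outside, 84 mm clear inside, flat floor 4 mm above the bench, rim 9 mm high and 4 mm thick. The point is the middle of its floor's upper face, z up; the dish may stand turned, which makes no difference.
- brown_dish_floor (a point): fixed round plastic spill dish, brown, 92 mm across outside, 84 mm clear inside, flat floor 4 mm above the bench, rim 9 mm high and 4 mm thick. The point is the middle of its floor's upper face, z up; the dish may stand turned, which makes no difference.
- yellow_dish_floor (a point): fixed round plastic spill dish, yellow, 92 mm across outside, 84 mm clear inside, flat floor 4 mm above the bench, rim 9 mm high and 4 mm thick. The point is the middle of its floor's upper face, z up; the dish may stand turned, which makes no difference.
- red_dish_floor (a point): fixed small round plastic spill dish, red, 64 mm across outside, 56 mm clear inside, flat floor 4 mm above the bench, rim 9 mm high and 4 mm thick. The point is the middle of its floor's upper face, z up.
- flask_center (a point): conical glass flask with green filling and a red stopper, 64 mm across the foot, 100 mm high, loose, light; not part of the job, must stay where it is. (Behind it all a tall microscope is fixed at the back of the bench, a little right of the middle, from about x = 0.65 m on between y = -0.2 and 0.0 m: carry things round its front, not through it.) Origin on its axis 50 mm above the bench, z up.
- beaker_center (a point): small open glass beaker with pink filling, 52 mm across, 66 mm high, loose, light; not part of the job, must stay where it is. Origin on its axis 33 mm above the bench, z up.
Mind the look-alikes: they are no part of the job. Leave any pink look-alike of the part that bears brown_dish_floor alone.

How it is judged:
At the end, for the whole second after the job is handed in: Each bottle stands released on the floor of its own dish: axis within 15 mm of the middle, upright within 0.08 rad, height within 3 mm, at rest. Flask and beaker are within 20 mm of where they stood. On the way no bottle tips over 0.6 rad and flask and beaker never move over 40 mm (horizontal distance between tall_bottle_center and blue_dish_floor below 0.015 m and height (world z) of tall_bottle_center between 0.0705 and 0.0765 m and angle between each of tall_bottle_center, brown_cap_bottle_center, white_cap_bottle_center, dropper_center's own z axis and vertical below 0.08 rad and linear speed of each of tall_bottle, brown_cap_bottle, white_cap_bottle, dropper below 0.02 m/s and horizontal distance between brown_cap_bottle_center and brown_dish_floor below 0.015 m and height (world z) of brown_cap_bottle_center between 0.0525 and 0.0585 m and horizontal distance between white_cap_bottle_center and yellow_dish_floor below 0.015 m and height (world z) of white_cap_bottle_center between 0.0535 and 0.0595 m and horizontal distance between dropper_center and red_dish_floor below 0.015 m and height (world z) of dropper_center between 0.047 and 0.053 m and distance of each of flask_center, beaker_center from where it was at the start of the episode below 0.02 m); the robot touches nothing.
It fails at once if a bottle is tipped over (angle between any of tall_bottle_center, brown_cap_bottle_center, white_cap_bottle_center, dropper_center's own z axis and vertical above 0.6 rad).
It fails at once if the flask is shoved or lifted (distance of flask_center from where it was at the start of the episode above 0.04 m).
It fails at once if the beaker is shoved or lifted (distance of beaker_center from where it was at the start of the episode above 0.04 m).
It also fails if it takes over 128 s, if anything falls off the work surface, if the arm or the gripper's body presses on something with over 40 N, if the wrist force passes 120 N, or if a joint passes its speed limit or range.

## Robot

A 7-joint arm with a two-finger parallel gripper is mounted at the origin on the work surface; the furniture and walls round the work are solid. World frame = base frame: x ahead of the robot, y to its left, z up, the work surface at z = 0. Lengths are in m, angles in rad, forces in N, time in s.
With the tool pointing down it reaches from about 0.35 to 0.9 m from the base axis. Payload 8.1 kg.
Tool frame: the origin (TCP) lies at the centre of the arm's flange, where the gripper is bolted on; the fingertips stand 178 mm ahead of it and the grasp point (between the pads) lies 159 mm ahead of it; x points along the fingers, z is the direction in which the jaws open and shut, and the axes are right-handed (so a half turn about x gives the same grasp; the last joint's range is limited). The gripper opens to 92 mm and grips with 3 to 60 N. Pads are 19 mm wide; open, the fingers measure 130 mm over their backs; the gripper's body (75 mm by 190 mm) begins 47 mm behind the grasp point.
Start: joints at [-1.309, 0.434, 0.025, 1.573, -0.012, 1.134, -0.075], TCP at [0.223, 0.584, 0.405] pointing down, gripper open.
Joint ranges: [-2.62, 2.62], [-0.44, 2.09], [-1.27, 1.32], [0.08, 2.57], [-1.32, 4.46], [0.12, 2], [-2.74, 2.74]. Speed limits (rad/s): [2.22, 2.22, 3.01, 3.01, 3.14, 3.14, 3.14].

## Interface

Orientations are given as a rotation vector (axis times angle).
In Python, from cell import arm, get_image, search_frame, pinpoint gives the robot as it stands.
- The arm moves only by the tool arm_command, never from a script. Its argument "motion" is a list of rows, each a list of 7 numbers: the finger opening in mm, from 0 to 91.8, then the shift along the tool's x, y, z in mm, then the turn, a rotation vector about the tool's x, y, z in degrees. In form: [[fingers, x, y, z, ax, ay, az], ...]. A call has 1 to 5 rows; each row shifts and turns the commanded pose from where the row before left it, along the tool's axes as they then stand; what a row does not reach is not made up. A row lasts 1/8 s, in which the tool goes at most 62.5 mm and 10.7 degrees, less where a joint would pass 70% of its speed; a pose out of reach is approached as far as the arm can. A call with a gripper value outside its range is refused whole. The fingers move at their own pace and stop on an object; "newtons" is the grip in N (left out, the last holds). Time passes only in rows, so rows that do not move let the fingers close. It gives the time, the measured TCP pose, the force and the opening at its end, in the units of the state.
- arm.observe(): the state, without advancing time (a new reading comes with each control period).
- get_image(name): name is "side" or "top" or "wrist"; returns a dict with "frame" (384x512x3 uint8, red, green, blue), "range_z" (384x512 float32, m along the optical axis (not along the pixel's ray), 0 where there is no reading), "K" (3x3 intrinsics, pixels), "origin" and "rotation" of the camera in the world; the wrist camera has in their place "tool_from_camera" (4x4, takes a point from camera to tool coordinates, whose origin is the TCP and whose axes are the tool frame's). Camera axes: x right, y down, z forward; pixel columns grow to the right and rows downward; lengths in m; the calibration is good to about 2 mm. A picture is of the moment at which its call begins: read the wrist's pose just before it.
- arm.sign_off(): hands the job in, once; it reports no verdict.
Trained networks look in the newest picture that a camera, given by its name, has taken for a name from the list of things; names that differ only in an ending like _2 or _b are one class to them, and where a whole thing is asked for, a point or a joint stands for the part that bears it (a point fixed in the world has none). Each returns a list of dicts, best first, with "p" (0 to 1); they miss things now and then, are a little off and sometimes report something else, mostly with a low value. They report only what shows in the picture. A call takes as long as a camera call. They do not tell look-alikes from the thing itself.
- search_frame(camera, target): "point" ([x, y, z] in m, in world coordinates, good to about 4 mm: the middle of the surface that is visible of it).
- pinpoint(camera, target): "point" ([x, y, z] in m, in world coordinates, good to about 4 mm: a listed point, or the origin of a listed thing).
The state is a dict: "clock": time; "joints": joint angles; "dq": joint speeds; "joint_efforts": joint torques, N m; "position": TCP position; "ee_rot": TCP orientation; "force": force on the tool from outside, world axes, zero at the start; "ft_torque": the same for the moment, N m; "width": opening from 0.0 (shut) to 1.0 (fully open).
Only numpy, scipy, OpenCV 4.12 (cv2) and the standard library are available. Lean on these libraries where they do the work, as an engineer would, in place of code of your own. Each camera call takes 0.05 s, during which the arm holds its last target. There are 200 camera calls.

## Working session

There is one attempt and no reset: what is moved stays moved. The work goes in short steps, Python scripts to look and compute and a tool call to move; the robot and the scene stay as the last step left them, time stands still between calls to the robot, and variables do not carry over. Pictures are saved under pics/ and viewed, about 12 in all and at most 16, crops included, and the job is handed in when it is done.

Besides the shell and the picture viewer there is one more tool, called by a JSON object that holds its "op" and its "data", one argument or row to a line. arm_command: Moves the arm, as the interface text tells. Its arguments: {"type":"object","properties":{"motion":{"type":"array"},"newtons":{"type":"number"}},"required":["motion"]}

```bash
mkdir -p pics; ls; cat > h.py <<'E'
import numpy as np, cv2
from cell import arm, get_image, search_frame, pinpoint
def save(im,n,crop=None,s=1):
    f=im["frame"][:,:,::-1]
    if crop: f=f[crop[1]:crop[3],crop[0]:crop[2]]
    cv2.imwrite("pics/"+n,cv2.resize(f,None,fx=s,fy=s,interpolation=cv2.INTER_CUBIC))
def cloud(im):
    z=im["range_z"];K=im["K"];v,u=np.mgrid[:z.shape[0],:z.shape[1]]
    p=np.stack([(u-K[0,2])/K[0,0]*z,(v-K[1,2])/K[1,1]*z,z],-1)
    w=p@np.array(im["rotation"]).T+np.array(im["origin"]); w[z==0]=np.nan
    return w
def pix(im,p):
    q=np.array(im["rotation"]).T@(np.array(p)-im["origin"]);q=im["K"]@q
    return (q[:2]/q[2]).round().astype(int).tolist()
E
python3 - <<'E'
from h import *
s=arm.observe();print(s)
for c in("top","side"):
    im=get_image(c);save(im,c+"1.png",s=1.5);np.savez(c+".npz",**{k:im[k] for k in im})
    print(c,im["origin"],im["K"][0,0])
    for t in "tall_bottle brown_cap_bottle white_cap_bottle dropper flask beaker".split():
        for r in pinpoint(c,t+"_center"): print(t,np.round(r["point"],3),round(r["p"],2),pix(im,r["point"]))
    for t in "blue brown yellow red".split():
        for r in pinpoint(c,t+"_dish_floor"): print(t,np.round(r["point"],3),round(r["p"],2),pix(im,r["point"]))
E
```

```text
pics
{'clock': 0.0, 'joints': array([-1.30861109,  0.43522449,  0.02500522,  1.57407965, -0.01156369,
        1.13399676, -0.07509178]), 'dq': array([ 0.0008183 , -0.00183197,  0.00033788,  0.00077147, -0.00215154,
       -0.00202667, -0.000836  ]), 'joint_efforts': array([ 5.98166334e-04, -6.67842293e+01,  9.85074006e-01, -3.14461255e+01,
       -6.05414459e-02,  4.29993134e-02,  1.91194786e-04]), 'position': array([0.22293836, 0.58364632, 0.40395095]), 'ee_rot': array([-0.9373835 ,  1.36120686,  0.93567286]), 'force': array([-0.36238593,  0.6009212 , -0.28214312]), 'ft_torque': array([-0.00297762,  0.02571546, -0.02303744]), 'width': 0.9957469586160707}
top [ 0.32690198 -0.02682512  1.34448387] 378.391140015544Traceback (most recent call last):
  File "<stdin>", line 7, in <module>
  File "h.py", line 13, in pix
    q=np.array(im["rotation"]).T@(np.array(p)-im["origin"]);q=im["K"]@q
                                                              ~~~~~~~^~
ValueError: matmul: Input operand 1 does not have enough dimensions (has 0, gufunc core with signature (n?,k),(k,m?)->(n?,m?) requires 1)
```

```bash
python3 - <<'E'
from h import *
for c in("top","side"):
    im=get_image(c);save(im,c+"1.png",s=1.5);np.savez(c+".npz",**{k:im[k] for k in im})
    print(c,im["origin"],im["K"][0,0])
    for t in [a+"_center" for a in "tall_bottle brown_cap_bottle white_cap_bottle dropper flask beaker".split()]+[a+"_dish_floor" for a in "blue brown yellow red".split()]:
        for r in pinpoint(c,t):
            if r.get("point") is None: print(t,r);continue
            print(t,np.round(r["point"],3),round(r["p"],2),pix(im,r["point"]))
E
```

```text
top [ 0.32690198 -0.02682512  1.34448387] 378.391140015544Traceback (most recent call last):
  File "<stdin>", line 8, in <module>
  File "h.py", line 13, in pix
    q=np.array(im["rotation"]).T@(np.array(p)-im["origin"]);q=im["K"]@q
                                                              ~~~~~~~^~
ValueError: matmul: Input operand 1 does not have enough dimensions (has 0, gufunc core with signature (n?,k),(k,m?)->(n?,m?) requires 1)
```

View pics/top1.png

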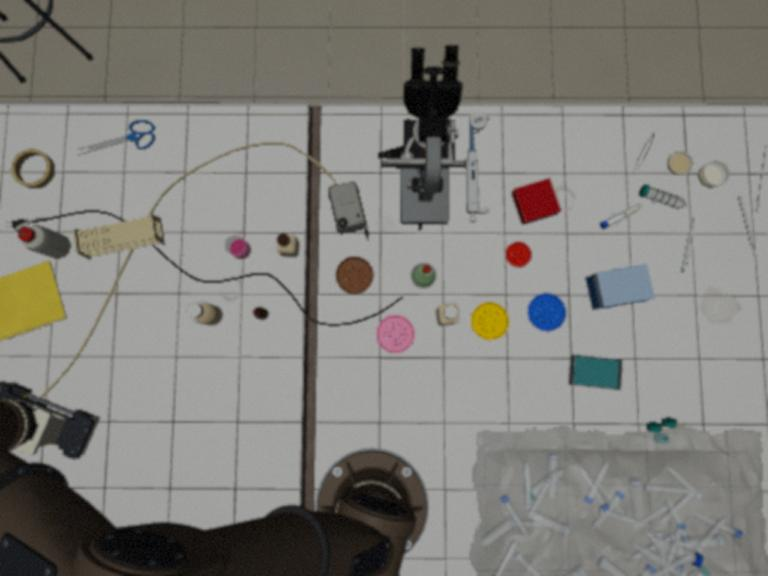

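```bash
python3 - <<'E'
from h import *
im=get_image("top");r=im["rotation"];print(type(r),r)
E
sed -i 's/np.array(im\["rotation"\])/rot(im["rotation"])/' h.py
cat >> h.py <<'E'
from scipy.spatial.transform import Rotation as R
def rot(r):
    if isinstance(r,R): return r.as_matrix()
    r=np.array(r,float); return r if r.shape==(3,3) else (R.from_rotvec(r) if r.size==3 else R.from_quat(r)).as_matrix()
E
python3 - <<'E'
from h import *
for c in("top","side"):
    im=get_image(c);save(im,c+"1.png",s=1.5)
    W=cloud(im);np.savez(c+".npz",W=W,f=im["frame"])
    print(c,im["origin"],im["K"][0,0])
    for t in [a+"_center" for a in "tall_bottle brown_cap_bottle white_cap_bottle dropper flask beaker".split()]+[a+"_dish_floor" for a in "blue brown yellow red".split()]:
        for r in pinpoint(c,t):
            print(t,np.round(r["point"],3),round(r["p"],2),pix(im,r["point"]))
    if c=="top":
        for v,u in [(250,209),(300,209),(200,209),(205,358),(184,245),(222,264),(214,326)]: print(u,v,np.round(W[v,u],3))
E
```

```text
<class 'numpy.ndarray'> [-2.16130578  2.15197409 -0.12719814]
top [ 0.32690198 -0.02682512  1.34448387] 378.391140015544
tall_bottle_center [0.434 0.381 0.07 ] 0.79 [135, 208]
brown_cap_bottle_center [0.599 0.203 0.052] 0.81 [190, 161]
white_cap_bottle_center [ 0.438 -0.174  0.053] 0.67 [299, 208]
dropper_center [0.442 0.261 0.048] 0.48 [172, 207]
dropper_center [ 0.438 -0.171  0.055] 0.2 [298, 208]
flask_center [0.598 0.204 0.048] 0.65 [190, 162]
flask_center [ 0.529 -0.123  0.05 ] 0.63 [284, 182]
beaker_center [0.591 0.315 0.033] 0.53 [159, 165]
blue_dish_floor [ 0.444 -0.406  0.007] 0.88 [363, 208]
blue_dish_floor [0.6   0.204 0.051] 0.61 [190, 161]
brown_dish_floor [ 0.387 -0.049  0.007] 0.91 [262, 224]
brown_dish_floor [0.534 0.046 0.001] 0.76 [236, 182]
yellow_dish_floor [ 0.42  -0.275  0.001] 0.81 [326, 215]
red_dish_floor [ 0.589 -0.347  0.002] 0.62 [345, 168]
209 250 [ 0.293  0.137 -0.002]
209 300 [ 0.121  0.135 -0.006]
209 200 [0.47  0.14  0.001]
358 205 [ 0.454 -0.391  0.001]
245 184 [0.528 0.012 0.001]
264 222 [ 0.392 -0.056  0.008]
326 214 [ 0.422 -0.277 -0.003]
side [0.42565492 0.87923595 0.75530204] 366.8158170151425
tall_bottle_center [0.435 0.381 0.071] 0.97 [266, 307]
brown_cap_bottle_center [0.596 0.204 0.054] 0.92 [210, 249]
brown_cap_bottle_center [0.44  0.264 0.044] 0.63 [267, 274]
white_cap_bottle_center [ 0.436 -0.172  0.053] 0.84 [277, 175]
dropper_center [0.44  0.268 0.045] 0.49 [267, 275]
flask_center [ 0.532 -0.116  0.054] 0.67 [248, 181]
blue_dish_floor [ 0.449 -0.412  0.004] 0.66 [276, 151]
brown_dish_floor [ 0.395 -0.054  0.004] 0.87 [287, 208]
brown_dish_floor [0.53  0.043 0.004] 0.62 [242, 224]
yellow_dish_floor [ 0.426 -0.28   0.003] 0.41 [280, 170]
red_dish_floor [ 0.586 -0.346  0.006] 0.6 [240, 157]
red_dish_floor [0.434 0.383 0.069] 0.51 [267, 309]
red_dish_floor [ 0.532 -0.121  0.052] 0.4 [248, 181]
```

View pics/side1.png

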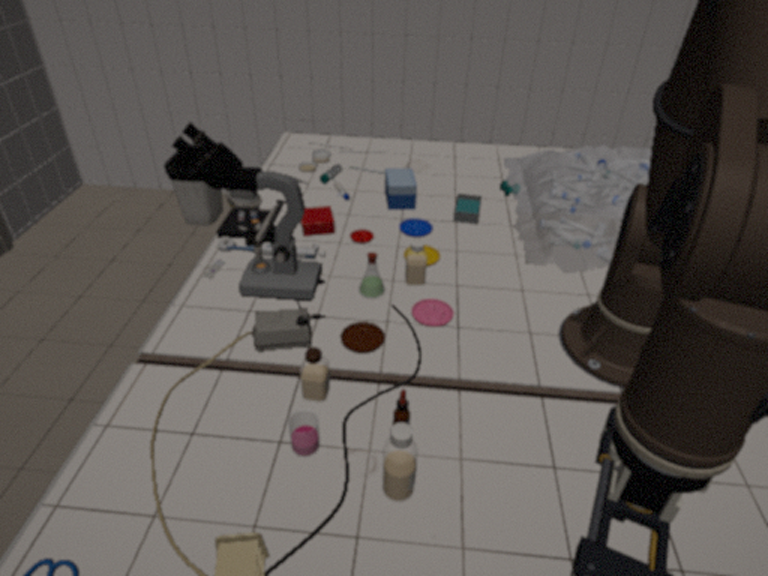

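```bash
cat >> h.py <<'E'
def goto(xyz,yaw=None,down=True,s=None):
    """tool-frame shift (mm) and turn (deg) to bring grasp point to xyz, jaw axis at yaw (deg, mod 180)"""
    s=s or arm.observe();T=R.from_rotvec(s["ee_rot"]);M=T.as_matrix()
    cur=np.degrees(np.arctan2(M[1,2],M[0,2]))
    if yaw is None: yaw=cur
    yaw=cur+(yaw-cur+90)%180-90
    a=np.radians(yaw);z=np.array([np.cos(a),np.sin(a),0]);x=np.array([0,0,-1.]);N=R.from_matrix(np.stack([x,np.cross(z,x),z],1))
    tcp=np.array(xyz)-.159*x
    print("cur grasp",np.round(s["position"]+.159*M[:,0],4),"jaw yaw",cur.round(1),"joints",np.round(s["joints"],2),"F",np.round(s["force"],1),"w",round(s["width"]*91.8,1),"t",s["clock"])
    print("turn (tool)",np.degrees((T.inv()*N).as_rotvec()).round(1),"shift cur axes mm",(M.T@(tcp-s["position"])*1000).round(1), "shift after turn",(N.as_matrix().T@(tcp-s["position"])*1000).round(1))
E
python3 - <<'E'
from h import *
im=get_image("top");W=cloud(im);hsv=cv2.cvtColor(im["frame"],cv2.COLOR_RGB2HSV)
K=im["K"];Rm=rot(im["rotation"]);o=np.array(im["origin"])
def ray(u,v,z):
    d=Rm@np.linalg.inv(K)@[u,v,1];return o+d*(z-o[2])/d[2]
for n,(u,v) in dict(blue=(364,208),brown=(236,183),yellow=(326,214),red=(345,169),pink=(264,222)).items():
    f=cv2.GaussianBlur(im["frame"],(3,3),0);m=np.zeros((386,514),np.uint8)
    f2=f.astype(int);ref=f2[v-3:v+4,u-3:u+4].mean((0,1));bg=f2[v-40:v+40,u-40:u+40].reshape(-1,3);bg=np.percentile(bg,75,axis=0)
    al=((f2-bg)@(ref-bg))/((ref-bg)@(ref-bg));mk=(al>.5).astype(np.uint8)
    nn,lab,st,c=cv2.connectedComponentsWithStats(mk);i=lab[v,u]
    x,y,w,h=st[i][:4]
    # min enclosing fit via ellipse of contour
    ct=max(cv2.findContours((lab==i).astype(np.uint8),0,2)[0],key=len);e=cv2.fitEllipse(ct)
    print(n,ref.round(),st[i],"cent",c[i].round(1),"ell",np.round(e[0],1),np.round(e[1],1),ray(*e[0],.006).round(4), ray(*c[i],.006).round(4))
for n,(u,v) in dict(redbox=(358,134),bluebox=(412,191),greybox=(232,135),stick=(316,110),teal=(397,248)).items(): print(n,W[v-2:v+3,u-2:u+3,].reshape(-1,3).mean(0).round(3))
goto([.437,-.173,.25],90)
E
```

```text
blue [ 16.  73. 157.] [352 195  25  26 501] cent [364.2 207.5] ell [364.2 207.5] [24.1 24.9] [ 0.4451 -0.4111  0.006 ] [ 0.4451 -0.4109  0.006 ]
brown [96. 61. 41.] [224 171  25  25 501] cent [235.9 183.1] ell [235.8 183.3] [24.3 25.2] [0.5301 0.0452 0.006 ] [0.5308 0.0447 0.006 ]
yellow [180. 152.   0.] [314 202  25  25 487] cent [326.2 213.6] ell [326.2 213.6] [23.9 24.6] [ 0.423 -0.276  0.006] [ 0.4229 -0.2761  0.006 ]
red [147.  18.  11.] [337 161  17  17 224] cent [345.1 169.2] ell [345.  169.2] [15.7 16.7] [ 0.5826 -0.3465  0.006 ] [ 0.5828 -0.3467  0.006 ]
pink [178. 113. 140.] [    0     0   512   384 63284] cent [211.5 140.6] ell [194.  197.7] [274.4 426.9] [0.4776 0.1933 0.006 ] [0.6864 0.135  0.006 ]
redbox [ 0.704 -0.388  0.038]
bluebox [ 0.496 -0.555  0.074]
greybox [0.694 0.058 0.054]
stick [ 0.797 -0.243  0.022]
teal [ 0.304 -0.516  0.02 ]
cur grasp [0.223  0.5839 0.2457] jaw yaw 69.1 joints [-1.31  0.43  0.03  1.57 -0.01  1.13 -0.08] F [-0.5 -0.3  0.1] w 91.8 t 1.4
turn (tool) [-20.9   0.    0. ] shift cur axes mm [  -4.3 -470.  -630.7] shift after turn [  -4.3 -214.  -756.9]
```

{"op": "arm_command", "data": {
  "motion": [
    [91.8,-15,-54,-22,0,0,0],
    [91.8,-15,-54,-22,0,0,0],
    [91.8,-10,-54,-22,0,0,0],
    [91.8,0,-50,-22,0,0,0],
    [91.8,0,0,0,0,0,0]
  ]
}}

```text
clock: 2.02
position: [0.3936, 0.4219, 0.4452]
ee_rot: [-0.932, 1.362, 0.928]
force: [-0.7, -0.3, -0.3]
width: 0.997
```

```bash
cat >> h.py <<'E'
def wrist():
    s=arm.observe();im=get_image("wrist");M=R.from_rotvec(s["ee_rot"]).as_matrix()
    C=np.array(im["tool_from_camera"]);im["rotation"]=M@C[:3,:3];im["origin"]=s["position"]+M@C[:3,3]
    return im,cloud(im)
E
python3 - <<'E'
from h import *
goto([.434,.381,.3],90)
im,W=wrist();save(im,"w1.png",s=1.5)
print(im["tool_from_camera"],im["K"][0,0])
for t in "tall_bottle_center","dropper_center","brown_cap_bottle_center","beaker_center":
  for r in pinpoint("wrist",t): print(t,np.round(r["point"],3),round(r["p"],2),pix(im,r["point"]))
E
```

```text
cur grasp [0.394  0.4218 0.2862] jaw yaw 68.6 joints [-0.99  0.32  0.1   1.64 -0.03  1.18  0.32] F [-0.7 -0.3 -0.3] w 91.5 t 2.025
turn (tool) [-21.4  -0.    0.1] shift cur axes mm [-13.6 -52.6 -23.4] shift after turn [-13.8 -40.4 -40.9]
[[-5.86314881e-04 -3.00758746e-01  9.53700075e-01  1.89115273e-02]
 [ 8.64966329e-04 -9.53700035e-01 -3.00758201e-01  8.19183006e-02]
 [ 9.99999454e-01  6.48579444e-04  8.19314710e-04  9.58638887e-04]
 [ 0.00000000e+00  0.00000000e+00  0.00000000e+00  1.00000000e+00]] 296.00229479251493
dropper_center [0.438 0.261 0.043] 0.81 [160, 230]
brown_cap_bottle_center [0.599 0.202 0.056] 0.64 [171, 334]
beaker_center [0.588 0.321 0.035] 0.81 [239, 296]
```

View pics/w1.png

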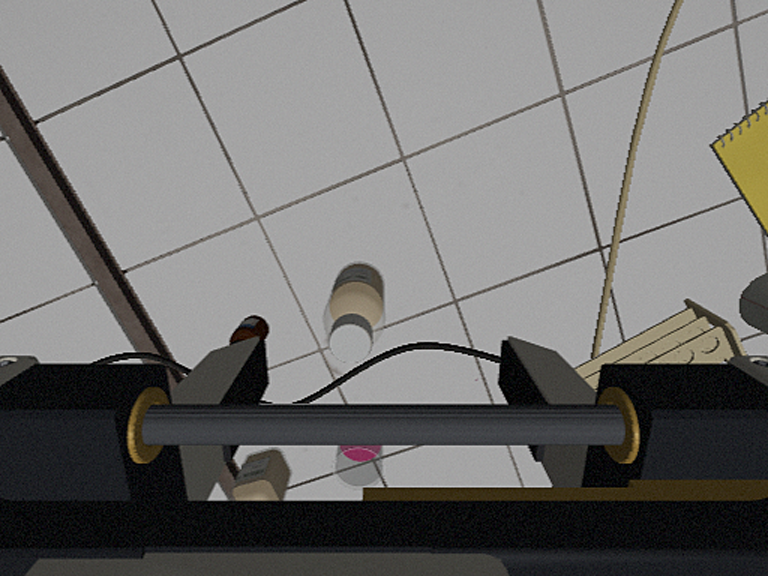

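```bash
cat >> h.py <<'E'
def bottle(W,c,h,body):
    d=np.hypot(W[...,0]-c[0],W[...,1]-c[1]);near=d<.06
    cap=W[near&(W[...,2]>h-.012)&(W[...,2]<h+.01)]
    if len(cap): (x,y),r=cv2.minEnclosingCircle(cap[:,:2].astype(np.float32));print("cap n",len(cap),"mean",cap.mean(0).round(4),"circ",round(x,4),round(y,4),round(r,4))
    for lo,hi in((.02,body*.5),(body*.5,body-.01),(body-.014,body+.002)):
        b=W[near&(W[...,2]>lo)&(W[...,2]<hi)]
        if len(b)>10:
            rc=cv2.minAreaRect((b[:,:2]*1000).astype(np.float32));print("  body",round(lo,3),hi,len(b),"rect",np.round(rc[0],1),np.round(rc[1],1),round(rc[2],1))
E
python3 - <<'E'
from h import *
im,W=wrist()
bottle(W,(.434,.381),.139,.101)
bottle(W,(.44,.263),.092,.045)
bottle(W,(.599,.203),.103,.075)
im=get_image("top");bottle(cloud(im),(.599,.203),.103,.075);bottle(cloud(im),(.434,.381),.139,.101)
im=get_image("side");W=cloud(im);bottle(W,(.434,.381),.139,.101);bottle(W,(.599,.203),.103,.075);save(im,"s2.png",(190,220,300,340),6)
im=get_image("wrist");save(im,"w2.png",(190,160,300,260),6)
E
```

```text
cap n 701 mean [0.4327 0.3834 0.1389] circ 0.4349 0.3826 0.0159
  body 0.02 0.0505 207 rect [419.6 389.7] [46.7 17.1] 64.1
  body 0.051 0.09100000000000001 362 rect [420.1 389.4] [47.5 18.3] 63.8
  body 0.087 0.10300000000000001 257 rect [427.2 389.5] [49.3 28.8] 46.7
  body 0.02 0.0225 11 rect [431.1 273.2] [21.5  4.7] 38.8
  body 0.022 0.034999999999999996 56 rect [427.8 269. ] [22.4  5.6] 64.0
  body 0.031 0.047 74 rect [427.3 265.4] [21.4  6.6] 82.7
  body 0.02 0.0375 276 rect [587. 215.] [56.4 26.2] 41.0
  body 0.037 0.065 421 rect [585.2 212.9] [54.1 25.5] 48.9
  body 0.061 0.077 135 rect [577.8 209.7] [42.1 11.2] 68.2
cap n 56 mean [0.595  0.1987 0.1015] circ 0.5947 0.1987 0.0139
  body 0.02 0.0375 16 rect [584.6 187.4] [21.5 52.7] 44.1
  body 0.037 0.065 33 rect [585.1 188.7] [24.9 56.2] 45.3
  body 0.061 0.077 60 rect [594.8 198.3] [44.2 45.3] 87.3
cap n 80 mean [0.4323 0.3778 0.1377] circ 0.433 0.3781 0.0157
  body 0.02 0.0505 34 rect [430.6 361.5] [15.7 45.2] 82.4
  body 0.051 0.09100000000000001 56 rect [427.9 363.2] [19.2 48. ] 72.5
  body 0.087 0.10300000000000001 42 rect [431.2 372.4] [38.4 47.9] 76.2
cap n 186 mean [0.4352 0.3839 0.137 ] circ 0.4354 0.381 0.0157
  body 0.02 0.0505 174 rect [433.6 396.6] [47.7 19.1] 5.0
  body 0.051 0.09100000000000001 258 rect [433.6 394.3] [49.7 23.1] 5.5
  body 0.087 0.10300000000000001 132 rect [434.2 388.9] [47.9 32.6] 12.5
cap n 99 mean [0.5973 0.2043 0.1004] circ 0.5976 0.2026 0.0146
  body 0.02 0.0375 85 rect [591.6 214.8] [52.8 25.3] 28.7
  body 0.037 0.065 147 rect [590.2 213.8] [55.3 28.5] 32.4
  body 0.061 0.077 114 rect [597.  204.7] [47.  41.8] 10.0
```

View pics/w2.png

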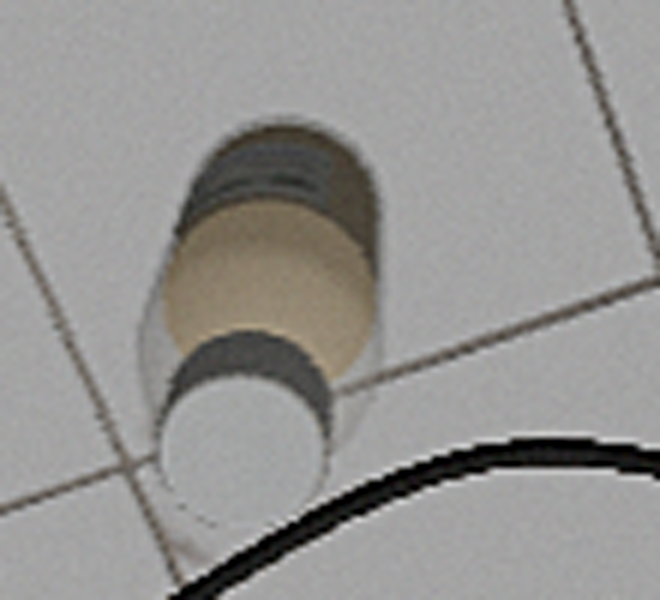

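View pics/s2.png

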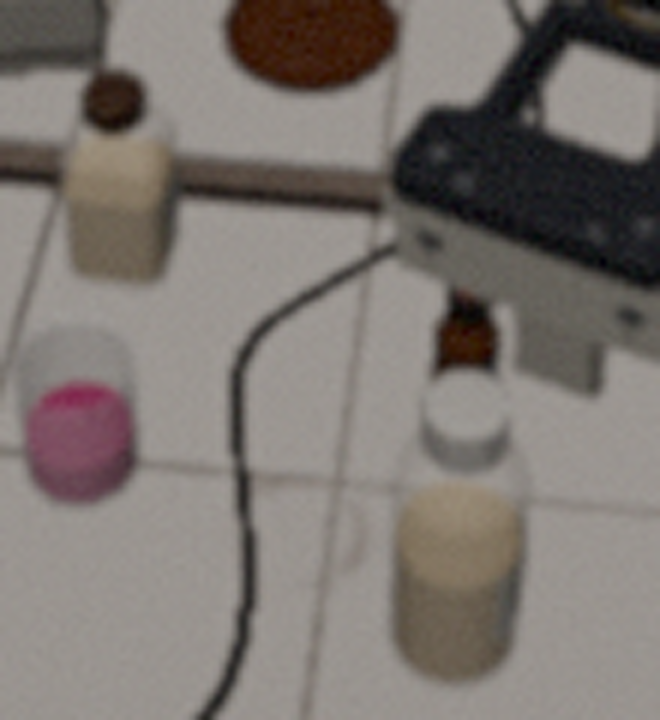

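{"op": "arm_command", "data": {
  "motion": [
    [91.8,0,0,0,-9,0,0],
    [91.8,0,0,0,-9,0,0],
    [91.8,0,0,0,-8.4,0,0],
    [91.8,0,-18.4,-22,0,0,0],
    [91.8,0,-18.4,-22,0,0,0]
  ]
}}

```text
clock: 3.1
position: [0.4305, 0.3858, 0.4447]
ee_rot: [-1.281, 1.161, 1.281]
force: [0.6, -0.7, 0.2]
width: 1.001
```

{"op": "arm_command", "data": {
  "motion": [
    [91.8,0,0,0,0,0,0],
    [91.8,0,0,0,0,0,0]
  ]
}}

```text
clock: 3.35
position: [0.4299, 0.3864, 0.4447]
ee_rot: [-1.28, 1.162, 1.281]
force: [-0.4, -0.4, 0.1]
width: 1.003
```

```bash
python3 - <<'E'
from h import *
goto([.4345,.381,.096],95)
im,W=wrist();bottle(W,(.4345,.381),.139,.101);save(im,"w3.png",s=1.5)
E
```

```text
cur grasp [0.4298 0.3865 0.2857] jaw yaw 95.5 joints [-0.84  0.33  0.03  1.63 -0.01  1.18  0.85] F [-0.4 -0.4  0.1] w 92.1 t 3.35
turn (tool) [ 0.5  0.  -0. ] shift cur axes mm [189.7  -4.1  -5.9] shift after turn [189.7  -4.1  -5.8]
cap n 762 mean [0.433  0.3819 0.1394] circ 0.4348 0.3821 0.0157
  body 0.02 0.0505 104 rect [416.7 381.6] [14.9 45. ] 1.7
  body 0.051 0.09100000000000001 206 rect [417.2 381.6] [15.8 46. ] 1.5
  body 0.087 0.10300000000000001 187 rect [425.6 382.1] [31.9 48.7] 1.5
```

View pics/w3.png

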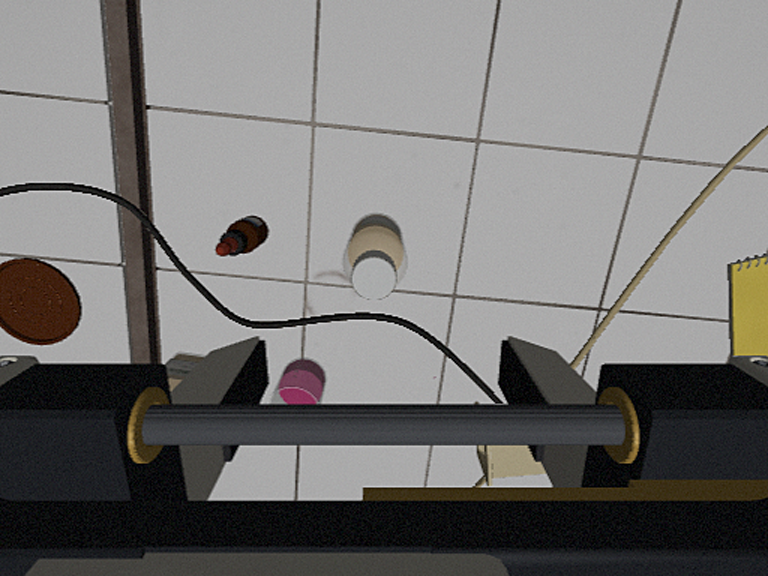

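{"op": "arm_command", "data": {
  "motion": [
    [91.8,20,-4.5,-5,0,0,0],
    [91.8,50,0,0,0,0,0],
    [91.8,50,0,0,0,0,0],
    [91.8,45,0,0,0,0,0],
    [91.8,24,0,0,0,0,0]
  ]
}}

```text
clock: 4.03
position: [0.4339, 0.3817, 0.2533]
ee_rot: [-1.281, 1.164, 1.282]
force: [0.3, 0.2, -0.1]
width: 1.002
```

{"op": "arm_command", "data": {
  "motion": [
    [91.8,0,0,0,0,0,0],
    [91.8,0,0,0,0,0,0]
  ]
}}

```text
clock: 4.28
position: [0.4354, 0.3821, 0.2568]
ee_rot: [-1.28, 1.16, 1.28]
force: [0.6, -0.1, -0.1]
width: 0.996
```

```bash
python3 - <<'E'
from h import *
goto([.4348,.3815,.096],95)
im,W=wrist();bottle(W,(.4345,.381),.139,.101)
E
```

```text
cur grasp [0.4355 0.3823 0.0978] jaw yaw 95.5 joints [-0.82  0.52  0.02  1.85 -0.01  0.77  0.87] F [ 0.6 -0.1 -0.1] w 91.5 t 4.275
turn (tool) [0.5 0.1 0.1] shift cur axes mm [ 1.8  0.6 -0.5] shift after turn [ 1.8  0.6 -0.5]
cap n 4077 mean [0.4346 0.3801 0.1392] circ 0.4324 0.3795 0.0542
  body 0.02 0.0505 618 rect [417.3 380.9] [16.  46.1] 2.8
  body 0.051 0.09100000000000001 2178 rect [427.5 381.2] [ 36.5 116.5] 5.8
  body 0.087 0.10300000000000001 2505 rect [427.7 380.3] [ 36.3 118.4] 5.8
```

{"op": "arm_command", "data": {
  "motion": [
    [60,0,0,0,0,0,0],
    [50,0,0,0,0,0,0],
    [40,0,0,0,0,0,0],
    [40,0,0,0,0,0,0],
    [40,0,0,0,0,0,0]
  ],
  "newtons": 15
}}

```text
clock: 4.95
position: [0.4355, 0.3811, 0.2558]
ee_rot: [-1.279, 1.162, 1.279]
force: [0.3, 0.3, 0.7]
width: 0.606
```

{"op": "arm_command", "data": {
  "motion": [
    [40,0,0,0,0,0,0],
    [40,0,0,0,0,0,0],
    [40,0,0,0,0,0,0]
  ],
  "newtons": 25
}}

```text
clock: 5.32
position: [0.4355, 0.3811, 0.2558]
ee_rot: [-1.279, 1.162, 1.279]
force: [0.2, -0.9, 2.7]
width: 0.6
```

{"op": "arm_command", "data": {
  "motion": [
    [75,0,0,0,0,0,0],
    [75,0,0,0,5,0,0],
    [75,0,0,0,5,0,0],
    [50,0,0,0,0,0,0],
    [40,0,0,0,0,0,0]
  ],
  "newtons": 15
}}

```text
clock: 5.95
position: [0.4354, 0.3813, 0.2557]
ee_rot: [-1.153, 1.244, 1.153]
force: [-0.1, -0.2, -0.4]
width: 0.652
```

{"op": "arm_command", "data": {
  "motion": [
    [40,0,0,0,0,0,0],
    [40,0,0,0,0,0,0],
    [40,0,0,0,0,0,0]
  ],
  "newtons": 15
}}

```text
clock: 6.32
position: [0.4354, 0.3812, 0.2557]
ee_rot: [-1.151, 1.245, 1.151]
force: [-0.3, -0.4, -0.7]
width: 0.556
```

```bash
python3 - <<'E'
from h import *
goto([.4348,.3815,.096],95)
im,W=wrist();save(im,"w4.png",(100,100,400,330),2.6)
E
```

```text
cur grasp [0.4354 0.3812 0.0967] jaw yaw 85.5 joints [-0.86  0.52  0.06  1.85 -0.05  0.77  0.72] F [-0.3 -0.4 -0.7] w 51.0 t 6.325
turn (tool) [-9.5  0.  -0. ] shift cur axes mm [0.7 0.7 0.3] shift after turn [0.7 0.6 0.4]
```

View pics/w4.png

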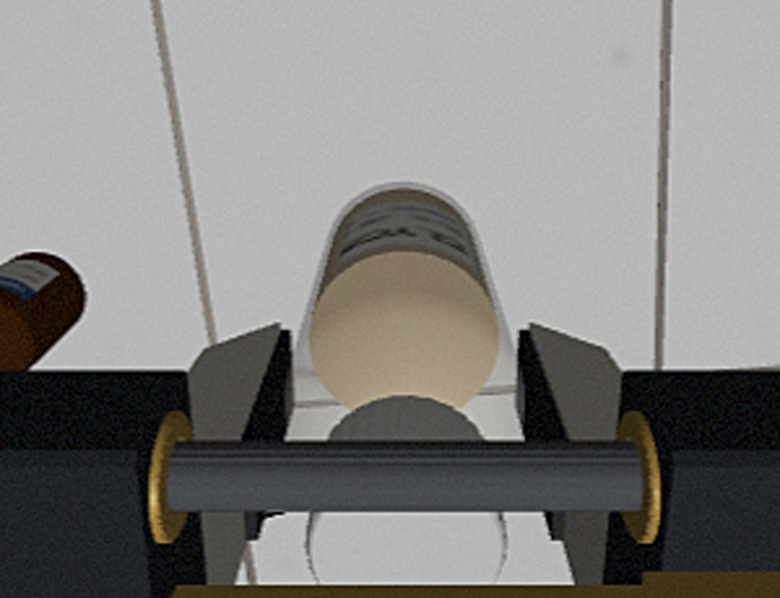

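{"op": "arm_command", "data": {
  "motion": [
    [40,0,0,0,0,0,0],
    [40,-10,0,0,0,0,0],
    [40,-40,0,0,0,0,0],
    [40,-40,0,0,0,0,0],
    [40,-40,0,0,0,0,0]
  ],
  "newtons": 25
}}

```text
clock: 7.0
position: [0.4353, 0.381, 0.3877]
ee_rot: [-1.151, 1.245, 1.151]
force: [0.1, 0.5, -2.1]
width: 0.551
```

{"op": "arm_command", "data": {
  "motion": [
    [40,0,0,-20,0,0,0],
    [40,0,-2,-39,0,0,0],
    [40,0,-2,-39,0,0,0],
    [40,0,-2,-39,0,0,0],
    [40,0,-2,-39,0,0,0]
  ]
}}

```text
clock: 7.62
position: [0.4289, 0.203, 0.3853]
ee_rot: [-1.151, 1.247, 1.151]
force: [0.8, -0.6, -0.8]
width: 0.549
```

{"op": "arm_command", "data": {
  "motion": [
    [40,0,-4,-39,0,0,0],
    [40,0,-4,-39,0,0,0],
    [40,0,-4,-39,0,0,0],
    [40,0,-4,-39,0,0,0],
    [40,0,-4,-39,0,0,0]
  ]
}}

```text
clock: 8.25
position: [0.4333, 0.0073, 0.3854]
ee_rot: [-1.15, 1.246, 1.151]
force: [0.8, -0.9, -0.4]
width: 0.552
```

{"op": "arm_command", "data": {
  "motion": [
    [40,0,-4,-39,0,0,0],
    [40,0,-4,-39,0,0,0],
    [40,0,-4,-39,0,0,0],
    [40,0,-4,-39,0,0,0],
    [40,0,-4,-39,0,0,0]
  ]
}}

```text
clock: 8.88
position: [0.4378, -0.1883, 0.3854]
ee_rot: [-1.15, 1.246, 1.152]
force: [1.1, 0.1, -1.5]
width: 0.557
```

{"op": "arm_command", "data": {
  "motion": [
    [40,0,-4,-39,0,0,0],
    [40,0,-4,-39,0,0,0],
    [40,0,-4,-30,0,0,0],
    [40,0,-4,-20,0,0,0],
    [40,0,0,0,0,0,0]
  ]
}}

```text
clock: 9.5
position: [0.4435, -0.3171, 0.3852]
ee_rot: [-1.148, 1.248, 1.149]
force: [0.4, 0.8, -1.1]
width: 0.549
```

```bash
python3 - <<'E'
from h import *
goto([.445,-.411,.106])
im,W=wrist();save(im,"w5.png",s=1.5)
for t in "blue_dish_floor","yellow_dish_floor","red_dish_floor","tall_bottle_center":
  for r in pinpoint("wrist",t): print(t,np.round(r["point"],4),round(r["p"],2),pix(im,r["point"]))
E
```

```text
cur grasp [ 0.4433 -0.3172  0.2262] jaw yaw 85.3 joints [ 0.17  0.34  0.47  1.82 -0.18  1.02  2.2 ] F [ 0.4  0.8 -1.1] w 50.4 t 9.5
turn (tool) [-0.  -0.  -0.1] shift cur axes mm [120.2  -9.3 -93.4] shift after turn [120.2  -9.1 -93.4]
blue_dish_floor [ 0.4474 -0.4117  0.0082] 0.83 [179, 175]
yellow_dish_floor [ 0.4206 -0.2758  0.0016] 0.73 [286, 144]
tall_bottle_center [ 0.423  -0.2755  0.0014] 0.71 [287, 146]
```

View pics/w5.png

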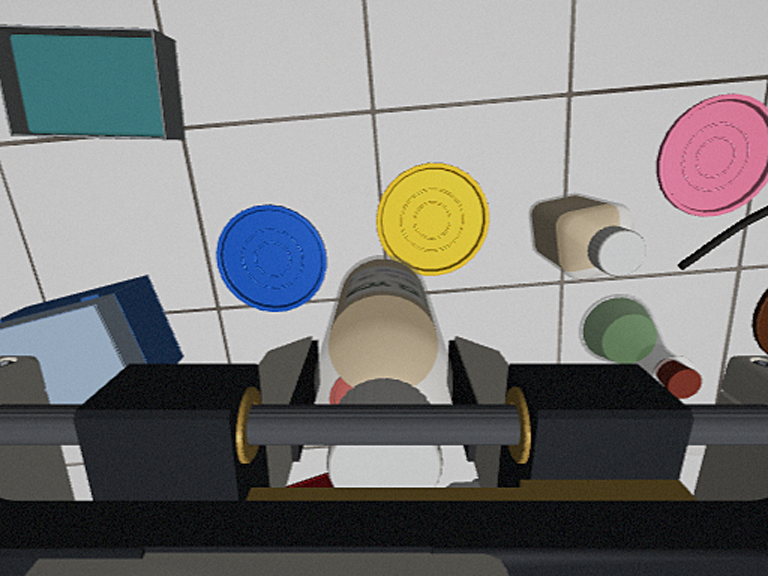

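```bash
cat >> h.py <<'E'
def dish(im,u,v,z=.006,name=""):
    f=cv2.GaussianBlur(im["frame"],(3,3),0).astype(int);ref=f[v-4:v+5,u-4:u+5].mean((0,1))
    bg=np.percentile(f[max(0,v-60):v+60,max(0,u-60):u+60].reshape(-1,3),75,axis=0)
    al=((f-bg)@(ref-bg))/((ref-bg)@(ref-bg));res=np.linalg.norm(f-bg-al[...,None]*(ref-bg),axis=-1)
    mk=((al>.5)&(res<45)).astype(np.uint8);mk=cv2.morphologyEx(mk,cv2.MORPH_CLOSE,np.ones((5,5),np.uint8))
    n,lab,st,c=cv2.connectedComponentsWithStats(mk);i=lab[v,u]
    ct=max(cv2.findContours((lab==i).astype(np.uint8),0,2)[0],key=len)[:,0]
    d=np.c_[ct,np.ones(len(ct))]@np.linalg.inv(im["K"]).T@rot(im["rotation"]).T;o=np.array(im["origin"])
    p=(o+d*((z-o[2])/d[:,2])[:,None])[:,:2].astype(np.float32)*1000
    e=cv2.fitEllipse(p);print(name,"dish centre mm",np.round(e[0],1),"axes",np.round(e[1],1))
E
python3 - <<'E'
from h import *
im,W=wrist()
dish(im,181,172,name="blue");dish(im,288,146,name="yellow")
bottle(W,(.437,-.173),.105,.076)
E
```

```text
blue dish centre mm [ 445.9 -410. ] axes [90.8 91.5]
yellow dish centre mm [ 423.2 -273.5] axes [87.6 91.8]
cap n 961 mean [ 0.4344 -0.1734  0.1045] circ 0.4358 -0.1714 0.0147
  body 0.02 0.038 275 rect [ 427.7 -184.3] [26.  56.5] 57.0
  body 0.038 0.066 518 rect [ 427.2 -183.3] [27.9 57.5] 55.0
  body 0.062 0.078 512 rect [ 428.2 -181.7] [31.7 57.3] 54.3
```

{"op": "arm_command", "data": {
  "motion": [
    [40,0,0,0,10,0,0],
    [40,0,0,0,10,0,0],
    [40,0,0,0,10,0,0],
    [40,0,0,0,0,0,0],
    [40,0,0,0,0,0,0]
  ]
}}

```text
clock: 10.42
position: [0.4448, -0.3153, 0.3858]
ee_rot: [-0.759, 1.434, 0.759]
force: [0.2, 0.9, -0.8]
width: 0.553
```

```bash
python3 - <<'E'
from h import *
goto([.4465,-.411,.106])
E
```

```text
cur grasp [ 0.4448 -0.3153  0.2268] jaw yaw 55.8 joints [ 0.08  0.35  0.59  1.83 -0.22  1.03  1.73] F [ 0.2  0.9 -0.8] w 50.7 t 10.425
turn (tool) [ 0.  0. -0.] shift cur axes mm [120.7 -55.2 -78.2] shift after turn [120.8 -55.2 -78.2]
```

{"op": "arm_command", "data": {
  "motion": [
    [40,0,-20,-26,0,0,0],
    [40,0,-20,-26,0,0,0],
    [40,0,-15,-26,0,0,0],
    [40,40,0,0,0,0,0],
    [40,40,0,0,0,0,0]
  ]
}}

```text
clock: 11.05
position: [0.4458, -0.4116, 0.305]
ee_rot: [-0.758, 1.434, 0.756]
force: [0.6, -0.5, -1.6]
width: 0.552
```

{"op": "arm_command", "data": {
  "motion": [
    [40,20,0,0,0,0,0],
    [40,0,0,0,0,0,0],
    [40,0,0,0,0,0,0]
  ]
}}

```text
clock: 11.42
position: [0.4461, -0.4115, 0.2867]
ee_rot: [-0.757, 1.435, 0.755]
force: [0.6, -0.0, -1.1]
width: 0.558
```

```bash
python3 - <<'E'
from h import *
goto([.446,-.4105,.101])
im,W=wrist();save(im,"w6.png",s=1.5)
E
```

```text
cur grasp [ 0.4462 -0.4116  0.1277] jaw yaw 55.6 joints [ 0.3   0.56  0.53  1.78 -0.36  0.89  1.96] F [ 0.6 -0.  -1.1] w 51.2 t 11.425
turn (tool) [ 0.  -0.   0.1] shift cur axes mm [26.7  0.7  0.8] shift after turn [26.7  0.6  0.8]
```

View pics/w6.png

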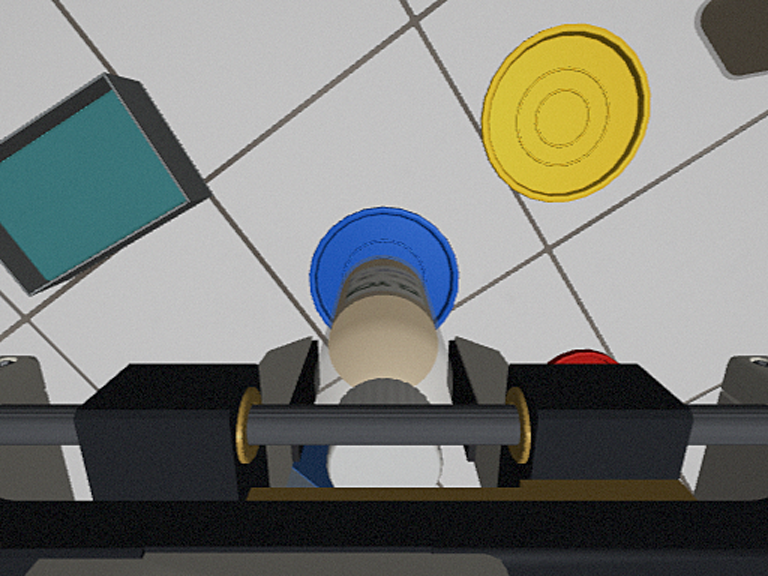

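{"op": "arm_command", "data": {
  "motion": [
    [40,14,0.5,0,0,0,0],
    [40,9,0,0,0,0,0],
    [40,2,0,0,0,0,0],
    [40,1,0,0,0,0,0],
    [40,0,0,0,0,0,0]
  ]
}}

```text
clock: 12.1
position: [0.4455, -0.411, 0.2599]
ee_rot: [-0.756, 1.435, 0.755]
force: [0.7, 0.2, -1.6]
width: 0.552
```

{"op": "arm_command", "data": {
  "motion": [
    [40,0,0,0,0,0,0],
    [40,0,0,0,0,0,0]
  ]
}}

```text
clock: 12.35
position: [0.4455, -0.4109, 0.2598]
ee_rot: [-0.756, 1.435, 0.755]
force: [0.2, 0.6, -1.5]
width: 0.554
```

{"op": "arm_command", "data": {
  "motion": [
    [40,0.7,0,0,0,0,0],
    [40,0.5,0,0,0,0,0],
    [40,0,0,0,0,0,0]
  ]
}}

```text
clock: 12.72
position: [0.4455, -0.4111, 0.2596]
ee_rot: [-0.756, 1.435, 0.754]
force: [-1.9, 2.7, 9.4]
width: 0.555
```

{"op": "arm_command", "data": {
  "motion": [
    [40,-0.6,0,0,0,0,0],
    [55,0,0,0,0,0,0],
    [65,0,0,0,0,0,0],
    [91.8,0,0,0,0,0,0],
    [91.8,0,0,0,0,0,0]
  ]
}}

```text
clock: 13.35
position: [0.4454, -0.4108, 0.259]
ee_rot: [-0.755, 1.436, 0.755]
force: [0.4, -0.2, 0.1]
width: 0.877
```

{"op": "arm_command", "data": {
  "motion": [
    [91.8,0,0,0,0,0,0],
    [91.8,-20,0,0,0,0,0],
    [91.8,-50,0,0,0,0,0],
    [91.8,-50,0,0,0,0,0],
    [91.8,-30,0,0,0,0,0]
  ]
}}

```text
clock: 13.98
position: [0.4454, -0.4112, 0.4118]
ee_rot: [-0.757, 1.434, 0.753]
force: [0.5, -0.6, -0.2]
width: 1.002
```

```bash
python3 - <<'E'
from h import *
goto([.436,-.173,.25],50)
im,W=wrist();bottle(W,(.446,-.4105),.143,.105)
im=get_image("top");bottle(cloud(im),(.436,-.173),.105,.076)
E
```

```text
cur grasp [ 0.4457 -0.4115  0.2528] jaw yaw 55.5 joints [ 0.24  0.43  0.61  1.65 -0.27  1.14  1.88] F [ 0.5 -0.6 -0.2] w 92.0 t 13.975
turn (tool) [5.5 0.  0.2] shift cur axes mm [  2.4 142.7 191. ] shift after turn [  2.8 160.3 176.5]
cap n 990 mean [ 0.4437 -0.4084  0.1434] circ 0.4451 -0.4093 0.0157
  body 0.02 0.0525 130 rect [ 431.2 -398.7] [45.5 15.3] 52.6
  body 0.052 0.095 264 rect [ 431.4 -400.1] [47.1 17.2] 56.1
  body 0.091 0.107 242 rect [ 438.5 -404.2] [48.4 33.2] 53.4
cap n 65 mean [ 0.4339 -0.1725  0.1043] circ 0.4344 -0.1727 0.0147
  body 0.038 0.066 15 rect [ 423.1 -157. ] [46.1 17.7] 40.9
  body 0.062 0.078 53 rect [ 434.6 -173.1] [47.1 46.5] 7.6
```

{"op": "arm_command", "data": {
  "motion": [
    [91.8,0,28.5,38,0,0,0],
    [91.8,0,28.5,38,0,0,0],
    [91.8,0,28.5,38,0,0,0],
    [91.8,0,28.5,38,0,0,0],
    [91.8,0,28.5,38,0,0,0]
  ]
}}

```text
clock: 14.7
position: [0.4352, -0.1718, 0.4084]
ee_rot: [-0.755, 1.436, 0.756]
force: [0.4, 1.0, -0.1]
width: 1.001
```

{"op": "arm_command", "data": {
  "motion": [
    [91.8,0,0,0,9.5,0,0],
    [91.8,0,0,0,9.5,0,0],
    [91.8,0,0,0,9.5,0,0],
    [91.8,0,0,0,9.5,0,0],
    [91.8,0,0,0,9.5,0,0]
  ]
}}

```text
clock: 15.32
position: [0.4354, -0.1733, 0.4084]
ee_rot: [-0.105, 1.569, 0.106]
force: [0.3, -0.5, -0.4]
width: 1.0
```

{"op": "arm_command", "data": {
  "motion": [
    [91.8,0,0,0,0,0,0],
    [91.8,0,0,0,0,0,0]
  ]
}}

```text
clock: 15.58
position: [0.4355, -0.1734, 0.4088]
ee_rot: [-0.112, 1.568, 0.113]
force: [-0.4, 0.0, -0.5]
width: 0.995
```

```bash
python3 - <<'E'
from h import *
goto([.436,-.173,.064],7.6)
im,W=wrist();save(im,"w7.png",s=1.5)
bottle(W,(.436,-.173),.105,.076)
E
```

```text
cur grasp [ 0.4354 -0.1734  0.2498] jaw yaw 8.2 joints [-0.32  0.19  0.7   1.97 -0.14  1.03  0.58] F [-0.4  0.  -0.5] w 91.3 t 15.575
turn (tool) [ 0.6 -0.  -0. ] shift cur axes mm [185.8   0.3   0.6] shift after turn [185.8   0.4   0.5]
cap n 689 mean [ 0.4362 -0.1695  0.1051] circ 0.4363 -0.1709 0.0148
  body 0.02 0.038 73 rect [ 433.7 -150. ] [44.   5.4] 7.9
  body 0.038 0.066 146 rect [ 433.6 -150. ] [43.9  5.3] 7.8
  body 0.062 0.078 278 rect [ 436.3 -170. ] [47.  45.7] 7.9
```

View pics/w7.png

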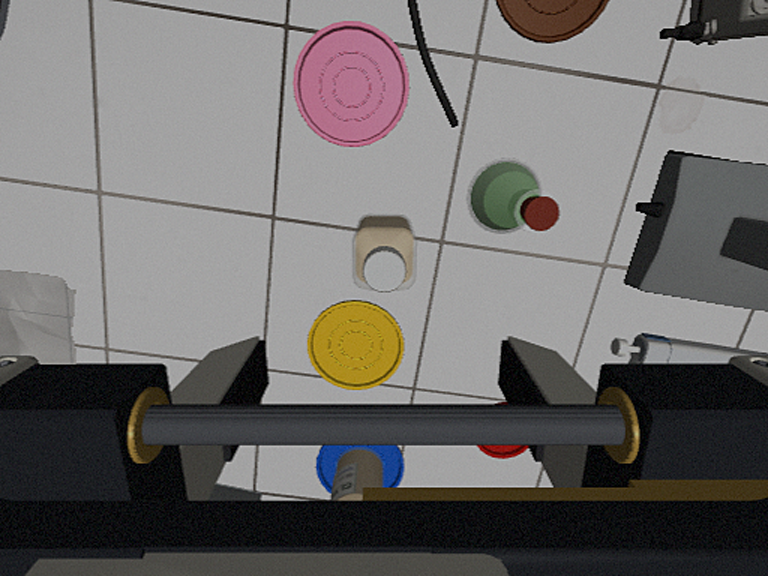

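{"op": "arm_command", "data": {
  "motion": [
    [91.8,20,1.9,0.6,0,0,0],
    [91.8,50,0,0,0,0,0],
    [91.8,50,0,0,0,0,0],
    [91.8,45,0,0,0,0,0],
    [91.8,20,0,0,0,0,0]
  ]
}}

```text
clock: 16.25
position: [0.4352, -0.1714, 0.2218]
ee_rot: [-0.111, 1.571, 0.112]
force: [0.7, -0.6, 0.9]
width: 0.998
```

{"op": "arm_command", "data": {
  "motion": [
    [91.8,0,0,0,0,0,0],
    [91.8,0,0,0,0,0,0],
    [60,0,0,0,0,0,0],
    [50,0,0,0,0,0,0],
    [40,0,0,0,0,0,0]
  ],
  "newtons": 15
}}

```text
clock: 16.88
position: [0.4361, -0.1715, 0.2245]
ee_rot: [-0.11, 1.567, 0.11]
force: [-0.9, 0.4, -0.3]
width: 0.724
```

{"op": "arm_command", "data": {
  "motion": [
    [36,0,0,0,0,0,0],
    [36,0,0,0,0,0,0],
    [36,0,0,0,0,0,0],
    [36,0,0,0,0,0,0]
  ],
  "newtons": 25
}}

```text
clock: 17.38
position: [0.436, -0.1716, 0.2241]
ee_rot: [-0.109, 1.568, 0.11]
force: [-0.5, 1.0, 1.8]
width: 0.508
```

```bash
python3 - <<'E'
from h import *
goto([.423,-.2745,.2])
E
```

```text
cur grasp [ 0.436  -0.1716  0.0651] jaw yaw 8.0 joints [-0.14  0.48  0.54  2.17 -0.43  0.6   0.85] F [-0.5  1.   1.8] w 46.6 t 17.375
turn (tool) [ 0.  0. -0.] shift cur axes mm [-134.9 -100.1  -27.2] shift after turn [-134.9 -100.1  -27.2]
```

{"op": "arm_command", "data": {
  "motion": [
    [36,-10,0,0,0,0,0],
    [36,-30,0,0,0,0,0],
    [36,-20,-10,-3,0,0,0],
    [36,0,-30,-8,0,0,0],
    [36,0,-30,-8,0,0,0]
  ]
}}

```text
clock: 18.0
position: [0.4269, -0.2441, 0.285]
ee_rot: [-0.111, 1.567, 0.11]
force: [-0.4, -0.3, -0.4]
width: 0.516
```

{"op": "arm_command", "data": {
  "motion": [
    [36,0,-20,-5,0,0,0],
    [36,0,-10,-3,0,0,0],
    [36,20,0,0,0,0,0],
    [36,0,0,0,0,0,0],
    [36,0,0,0,0,0,0]
  ]
}}

```text
clock: 18.62
position: [0.4233, -0.274, 0.2646]
ee_rot: [-0.11, 1.568, 0.11]
force: [0.2, -0.9, -0.3]
width: 0.513
```

```bash
python3 - <<'E'
from h import *
goto([.423,-.275,.0691])
im,W=wrist();save(im,"w8.png",s=1.5)
E
```

```text
cur grasp [ 0.4233 -0.274   0.1056] jaw yaw 8.0 joints [ 0.03  0.46  0.6   2.06 -0.38  0.73  1.01] F [ 0.2 -0.9 -0.3] w 47.1 t 18.625
turn (tool) [ 0.  0. -0.] shift cur axes mm [36.5 -0.9 -0.4] shift after turn [36.5 -0.9 -0.4]
```

View pics/w8.png

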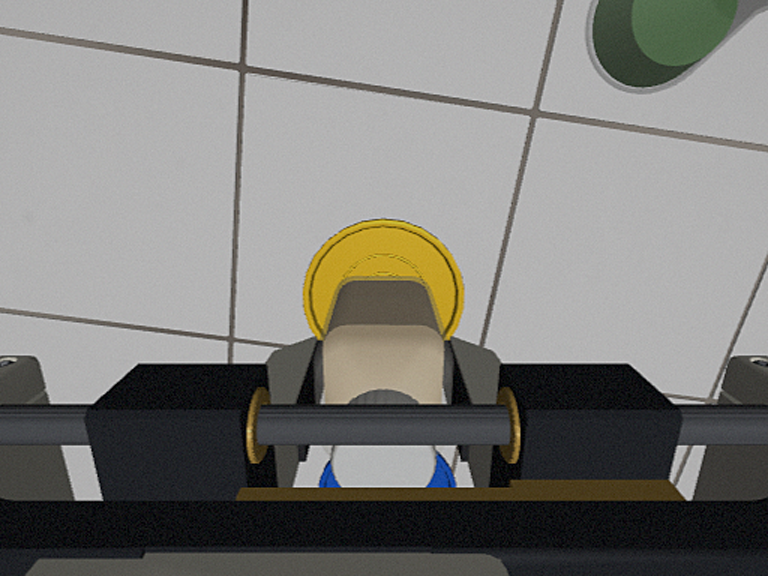

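{"op": "arm_command", "data": {
  "motion": [
    [36,20,-0.9,-0.4,0,0,0],
    [36,11,0,0,0,0,0],
    [36,4,0,0,0,0,0],
    [36,0.7,0,0,0,0,0],
    [36,0,0,0,0,0,0]
  ]
}}

```text
clock: 19.3
position: [0.423, -0.2754, 0.2288]
ee_rot: [-0.11, 1.568, 0.109]
force: [0.5, 0.5, 0.3]
width: 0.509
```

{"op": "arm_command", "data": {
  "motion": [
    [36,0,0,0,0,0,0],
    [36,0,0,0,0,0,0]
  ]
}}

```text
clock: 19.55
position: [0.423, -0.2753, 0.2286]
ee_rot: [-0.11, 1.568, 0.109]
force: [-0.1, 0.4, -1.2]
width: 0.509
```

Half a millimetre off the floor; release and rise.

{"op": "arm_command", "data": {
  "motion": [
    [36,0.4,0,0,0,0,0],
    [36,0,0,0,0,0,0],
    [52,0,0,0,0,0,0],
    [62,0,0,0,0,0,0],
    [91.8,0,0,0,0,0,0]
  ]
}}

```text
clock: 20.18
position: [0.4229, -0.2753, 0.228]
ee_rot: [-0.11, 1.568, 0.11]
force: [-0.3, -0.1, -0.1]
width: 0.731
```

{"op": "arm_command", "data": {
  "motion": [
    [91.8,0,0,0,0,0,0],
    [91.8,-20,0,0,0,0,0],
    [91.8,-50,0,0,0,0,0],
    [91.8,-60,0,0,0,0,0],
    [91.8,-60,0,0,0,0,0]
  ]
}}

```text
clock: 20.8
position: [0.4225, -0.2752, 0.4198]
ee_rot: [-0.109, 1.568, 0.109]
force: [2.1, -1.1, 1.1]
width: 1.003
```

```bash
python3 - <<'E'
from h import *
goto([.597,.203,.25],45)
im,W=wrist();bottle(W,(.423,-.275),.109,.080)
im=get_image("top");bottle(cloud(im),(.597,.203),.103,.075)
im=get_image("side");bottle(cloud(im),(.597,.203),.103,.075)
E
```

```text
cur grasp [ 0.4225 -0.2752  0.2608] jaw yaw 8.0 joints [-0.12  0.25  0.73  1.88 -0.19  1.08  0.83] F [ 2.1 -1.1  1.1] w 92.1 t 20.8
turn (tool) [-37.  -0.  -0.] shift cur axes mm [ 10.7 449.4 239.1] shift after turn [ 10.8 214.8 461.5]
cap n 657 mean [ 0.4233 -0.2731  0.109 ] circ 0.4234 -0.2746 0.0148
  body 0.02 0.04 72 rect [ 421.8 -254. ] [45.1  7.1] 3.9
  body 0.04 0.07 163 rect [ 421.6 -254. ] [45.1  7.2] 4.5
  body 0.066 0.082 256 rect [ 423.3 -274.2] [46.1 46.9] 9.3
cap n 57 mean [0.5949 0.1987 0.1009] circ 0.5949 0.1989 0.014
  body 0.02 0.0375 18 rect [582.2 190.2] [21.9 53.1] 37.8
  body 0.037 0.065 27 rect [582.6 188.8] [22.6 54.3] 41.1
  body 0.061 0.077 61 rect [594.6 198.1] [45.5 44.6] 0.0
cap n 98 mean [0.5976 0.2043 0.1006] circ 0.5978 0.2012 0.0154
  body 0.02 0.0375 88 rect [589.9 215.7] [52.7 26.2] 32.3
  body 0.037 0.065 148 rect [590.5 213.7] [55.3 27.8] 32.1
  body 0.061 0.077 117 rect [597.1 204.6] [46.8 42.4] 8.3
```

{"op": "arm_command", "data": {
  "motion": [
    [91.8,0,50,7,0,0,0],
    [91.8,0,52,7,0,0,0],
    [91.8,0,53,7.4,0,0,0],
    [91.8,0,53,7.4,0,0,0],
    [91.8,0,53,7.4,0,0,0]
  ]
}}

```text
clock: 21.58
position: [0.4217, -0.01, 0.4172]
ee_rot: [-0.11, 1.569, 0.11]
force: [1.6, 0.4, 0.5]
width: 1.002
```

{"op": "arm_command", "data": {
  "motion": [
    [91.8,0,53,7.4,0,0,0],
    [91.8,0,53,7.4,0,0,0],
    [91.8,0,53,7.4,0,0,0],
    [91.8,0,53,7.4,0,0,0],
    [91.8,0,0,0,0,0,0]
  ]
}}

```text
clock: 22.2
position: [0.4212, 0.2064, 0.4166]
ee_rot: [-0.115, 1.57, 0.115]
force: [-0.1, -1.6, -0.2]
width: 1.0
```

{"op": "arm_command", "data": {
  "motion": [
    [91.8,0,-6,43,0,0,0],
    [91.8,0,-6,43,0,0,0],
    [91.8,0,-6,43,0,0,0],
    [91.8,0,-6,43,0,0,0],
    [91.8,0,0,0,0,0,0]
  ]
}}

```text
clock: 22.82
position: [0.598, 0.2006, 0.4161]
ee_rot: [-0.109, 1.569, 0.105]
force: [0.5, 0.5, -0.3]
width: 0.996
```

{"op": "arm_command", "data": {
  "motion": [
    [91.8,0,0,0,0,0,0],
    [91.8,0,0,0,0,0,0]
  ]
}}

```text
clock: 23.08
position: [0.595, 0.2023, 0.4179]
ee_rot: [-0.11, 1.569, 0.11]
force: [-0.0, -0.2, 1.6]
width: 1.001
```

```bash
python3 - <<'E'
from h import *
goto([.597,.202,.062])
im,W=wrist();save(im,"w9.png",s=1.5)
bottle(W,(.597,.202),.103,.075)
for t in "brown_dish_floor","dropper_center","beaker_center":
  for r in pinpoint("wrist",t): print(t,np.round(r["point"],4),round(r["p"],2),pix(im,r["point"]))
E
```

```text
cur grasp [0.5948 0.2023 0.2589] jaw yaw 8.0 joints [-0.7   0.45  0.42  1.57 -0.19  1.17 -0.1 ] F [-0.  -0.2  1.6] w 91.9 t 23.075
turn (tool) [-0.  -0.1 -0. ] shift cur axes mm [196.9  -0.6   2.2] shift after turn [196.9  -0.5   2. ]
cap n 612 mean [0.598  0.2036 0.103 ] circ 0.5983 0.2021 0.0143
  body 0.02 0.0375 74 rect [598.  222.8] [43.8  6.5] 1.7
  body 0.037 0.065 139 rect [596.8 222.4] [44.2 10.4] 9.7
  body 0.061 0.077 267 rect [598.4 202.7] [44.9 45.8] 86.5
dropper_center [0.4385 0.259  0.0465] 0.85 [126, 101]
beaker_center [0.5897 0.3228 0.0324] 0.63 [265, 62]
```

View pics/w9.png

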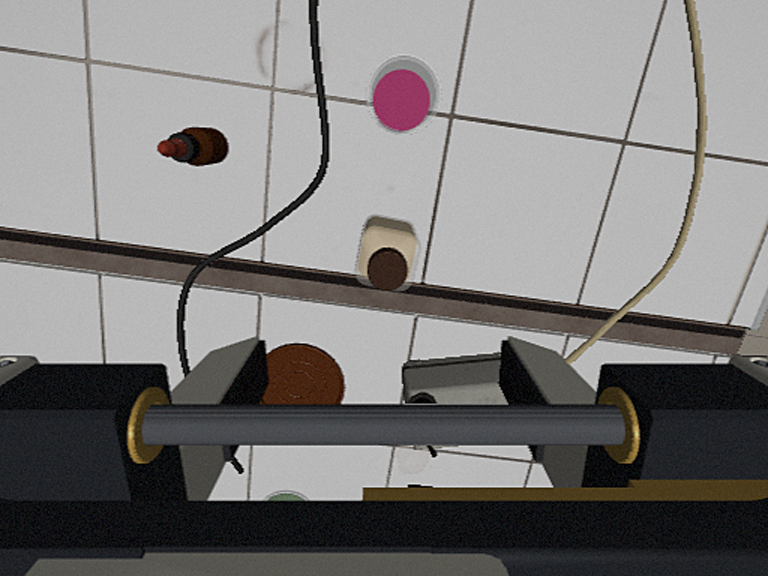

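{"op": "arm_command", "data": {
  "motion": [
    [91.8,0,0,0,5.3,0,0],
    [91.8,20,0,3.2,5.2,0,0],
    [91.8,50,0,0,0,0,0],
    [91.8,50,0,0,0,0,0],
    [91.8,40,0,0,0,0,0]
  ]
}}

```text
clock: 23.9
position: [0.5984, 0.2028, 0.2564]
ee_rot: [0.034, 1.571, -0.034]
force: [-0.6, 0.2, -0.4]
width: 1.002
```

{"op": "arm_command", "data": {
  "motion": [
    [91.8,36,0,0,0,0,0],
    [91.8,0,0,0,0,0,0],
    [91.8,0,0,0,0,0,0]
  ]
}}

```text
clock: 24.28
position: [0.5997, 0.2027, 0.2235]
ee_rot: [0.035, 1.569, -0.034]
force: [0.5, 0.1, 0.5]
width: 1.0
```

```bash
python3 - <<'E'
from h import *
goto([.598,.202,.062])
im,W=wrist();m=W[(W[...,2]>.02)&(W[...,2]<.055)&(np.hypot(W[...,0]-.598,W[...,1]-.202)<.04)&(W[...,1]>.2)&(abs(W[...,0]-.598)<.018)]
print(len(m),np.degrees(np.arctan(np.polyfit(m[:,0],m[:,1],1)[0])),m.mean(0))
E
```

```text
cur grasp [0.5999 0.2028 0.0645] jaw yaw -2.5 joints [-0.66  0.66  0.38  1.75 -0.33  0.79 -0.17] F [0.5 0.1 0.5] w 91.8 t 24.275
turn (tool) [ 0.   0.1 -0. ] shift cur axes mm [ 2.5 -0.8 -1.7] shift after turn [ 2.5 -0.8 -1.7]
1177 -2.360862383306739 [0.59827725 0.22461232 0.03915673]
```

Face yaw −2.4° matches. Grip and lift.

{"op": "arm_command", "data": {
  "motion": [
    [60,1.5,-0.8,-1.7,0,0,0],
    [50,0,0,0,0,0,0],
    [40,0,0,0,0,0,0],
    [36,0,0,0,0,0,0],
    [36,0,0,0,0,0,0]
  ],
  "newtons": 15
}}

```text
clock: 24.95
position: [0.5974, 0.2018, 0.2205]
ee_rot: [0.034, 1.57, -0.034]
force: [1.1, 0.0, 1.2]
width: 0.505
```

{"op": "arm_command", "data": {
  "motion": [
    [36,0,0,0,0,0,0],
    [36,0,0,0,0,0,0]
  ],
  "newtons": 25
}}

```text
clock: 25.2
position: [0.5975, 0.2018, 0.2205]
ee_rot: [0.034, 1.57, -0.034]
force: [0.8, -0.3, 0.7]
width: 0.502
```

```bash
python3 - <<'E'
from h import *
goto([.5305,.045,.12])
E
```

```text
cur grasp [0.5975 0.2018 0.0615] jaw yaw -2.5 joints [-0.66  0.66  0.38  1.76 -0.33  0.78 -0.16] F [ 0.8 -0.3  0.7] w 46.1 t 25.2
turn (tool) [ 0.  0. -0.] shift cur axes mm [ -58.5 -159.6  -60. ] shift after turn [ -58.5 -159.6  -60. ]
```

{"op": "arm_command", "data": {
  "motion": [
    [36,-10,0,0,0,0,0],
    [36,-35,0,0,0,0,0],
    [36,-35,-15,-6,0,0,0],
    [36,0,-35,-13,0,0,0],
    [36,0,-35,-13,0,0,0]
  ]
}}

```text
clock: 25.82
position: [0.5613, 0.1175, 0.3016]
ee_rot: [0.034, 1.569, -0.034]
force: [-0.4, -0.5, -1.9]
width: 0.501
```

{"op": "arm_command", "data": {
  "motion": [
    [36,0,-35,-13,0,0,0],
    [36,0,-25,-10,0,0,0],
    [36,0,-14.6,-5,0,0,0],
    [36,20,0,0,0,0,0],
    [36,20,0,0,0,0,0]
  ]
}}

```text
clock: 26.45
position: [0.5309, 0.0454, 0.2606]
ee_rot: [0.035, 1.569, -0.033]
force: [-0.4, 1.1, -1.7]
width: 0.501
```

{"op": "arm_command", "data": {
  "motion": [
    [36,0,0,0,0,0,0],
    [36,0,0,0,0,0,0]
  ]
}}

```text
clock: 26.7
position: [0.5309, 0.0452, 0.2612]
ee_rot: [0.034, 1.57, -0.034]
force: [-0.3, -0.8, -1.9]
width: 0.499
```

```bash
python3 - <<'E'
from h import *
goto([.5305,.045,.0655])
im,W=wrist();save(im,"w10.png",s=1.5)
E
```

```text
cur grasp [0.531  0.0453 0.1022] jaw yaw -2.5 joints [-0.49  0.48  0.42  1.98 -0.28  0.74  0.05] F [-0.3 -0.8 -1.9] w 45.8 t 26.7
turn (tool) [ 0.  0. -0.] shift cur axes mm [36.7 -0.3 -0.4] shift after turn [36.7 -0.3 -0.4]
```

View pics/w10.png

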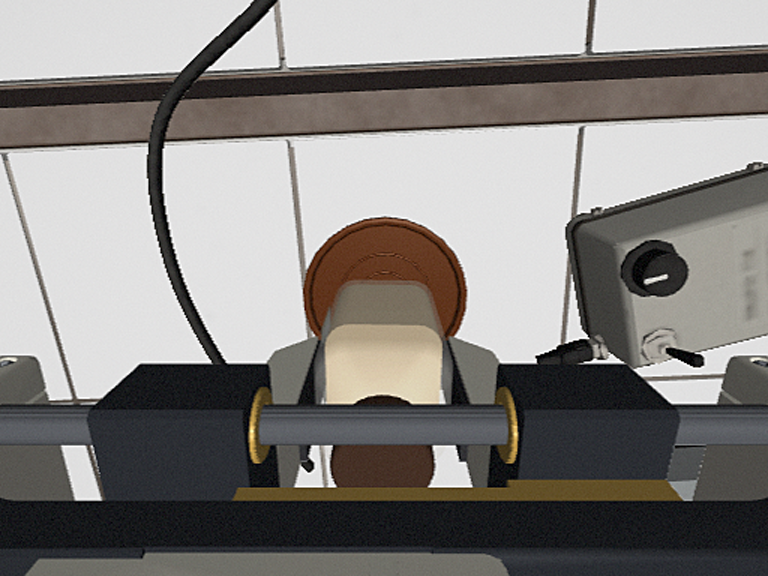

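{"op": "arm_command", "data": {
  "motion": [
    [36,20,0,0,0,0,0],
    [36,11,0,0,0,0,0],
    [36,4.5,0,0,0,0,0],
    [36,0.8,0,0,0,0,0],
    [36,0,0,0,0,0,0]
  ]
}}

```text
clock: 27.38
position: [0.5306, 0.045, 0.2246]
ee_rot: [0.035, 1.57, -0.034]
force: [1.0, 0.2, -1.8]
width: 0.501
```

{"op": "arm_command", "data": {
  "motion": [
    [36,0,0,0,0,0,0],
    [36,0,0,0,0,0,0]
  ]
}}

```text
clock: 27.62
position: [0.5306, 0.045, 0.2245]
ee_rot: [0.034, 1.57, -0.034]
force: [-0.7, -0.1, -0.1]
width: 0.503
```

{"op": "arm_command", "data": {
  "motion": [
    [36,0.2,0,0,0,0,0],
    [52,0,0,0,0,0,0],
    [62,0,0,0,0,0,0],
    [78,0,0,0,0,0,0],
    [78,0,0,0,0,0,0]
  ]
}}

```text
clock: 28.25
position: [0.5305, 0.045, 0.224]
ee_rot: [0.034, 1.571, -0.034]
force: [0.2, 0.7, -0.5]
width: 0.825
```

{"op": "arm_command", "data": {
  "motion": [
    [78,-20,0,0,0,0,0],
    [78,-50,0,0,0,0,0],
    [78,-60,0,0,0,0,0],
    [78,-60,0,0,0,0,0],
    [78,0,0,0,0,0,0]
  ]
}}

```text
clock: 28.88
position: [0.5317, 0.0446, 0.4187]
ee_rot: [0.036, 1.562, -0.033]
force: [0.4, 0.0, -0.7]
width: 0.852
```

```bash
python3 - <<'E'
from h import *
goto([.4395,.262,.2])
im,W=wrist();bottle(W,(.531,.045),.107,.079)
E
```

```text
cur grasp [0.533  0.045  0.2597] jaw yaw -2.5 joints [-0.58  0.28  0.51  1.81 -0.16  1.08 -0.06] F [ 0.4  0.  -0.7] w 78.2 t 28.875
turn (tool) [ 0.   0.5 -0.2] shift cur axes mm [  59.4  213.  -102.1] shift after turn [  59.7  213.1 -101.6]
cap n 620 mean [0.5316 0.0468 0.107 ] circ 0.5316 0.0453 0.0144
  body 0.02 0.0395 80 rect [531.6  65.4] [44.9  7.5] 1.1
  body 0.04 0.069 162 rect [532.1  64.7] [ 7.7 45.6] 88.0
  body 0.065 0.081 281 rect [531.4  45.9] [45.2 45.5] 87.4
```

Brown-capped bottle placed. On to the dropper.

{"op": "arm_command", "data": {
  "motion": [
    [78,0,43,-20,0,0,0],
    [78,0,43,-20,0,0,0],
    [78,10,43,-20,0,0,0],
    [78,10,43,-20,0,0,0],
    [78,10,41,-20,0,0,0]
  ]
}}

```text
clock: 29.55
position: [0.4386, 0.2634, 0.3823]
ee_rot: [0.033, 1.572, -0.035]
force: [0.4, 0.7, -0.2]
width: 0.851
```

{"op": "arm_command", "data": {
  "motion": [
    [78,0,0,0,0,0,0],
    [78,0,0,0,0,0,0],
    [78,0,0,0,0,0,0]
  ]
}}

```text
clock: 29.92
position: [0.4404, 0.2609, 0.3838]
ee_rot: [0.036, 1.571, -0.037]
force: [-0.2, 0.5, 0.2]
width: 0.856
```

```bash
python3 - <<'E'
from h import *
goto([.4395,.262,.05])
im,W=wrist();save(im,"w11.png",s=1.5)
for r in pinpoint("wrist","dropper_center"): print(np.round(r["point"],4),r["p"],pix(im,r["point"]))
for c in "top","side":
    g=get_image(c)
    for r in pinpoint(c,"dropper_center"): print(c,np.round(r["point"],4),r["p"])
for lo,hi in((.075,.094),(.05,.066),(.02,.042)):
    m=W[(W[...,2]>lo)&(W[...,2]<hi)&(np.hypot(W[...,0]-.4395,W[...,1]-.262)<.03)]
    if len(m): print(lo,len(m),m.min(0).round(4),m.max(0).round(4),m.mean(0).round(4))
E
```

```text
cur grasp [0.4404 0.2608 0.2248] jaw yaw -2.6 joints [-0.95  0.28  0.4   1.9  -0.13  0.99 -0.55] F [-0.2  0.5  0.2] w 78.6 t 29.925
turn (tool) [ 0. -0.  0.] shift cur axes mm [174.8   1.2  -1. ] shift after turn [174.8   1.1  -1. ]
[0.4389 0.2596 0.0461] 0.86 [254, 175]
top [0.4394 0.2608 0.0443] 0.44
side [0.4404 0.2626 0.042 ] 0.67
0.075 120 [0.4336 0.2578 0.0751] [0.4445 0.2676 0.0939] [0.4392 0.2638 0.0873]
0.05 166 [0.4287 0.2538 0.0527] [0.4492 0.2725 0.066 ] [0.4395 0.2663 0.0633]
0.02 169 [0.4256 0.2542 0.0207] [0.4535 0.2774 0.042 ] [0.4397 0.2718 0.0355]
```

View pics/w11.png

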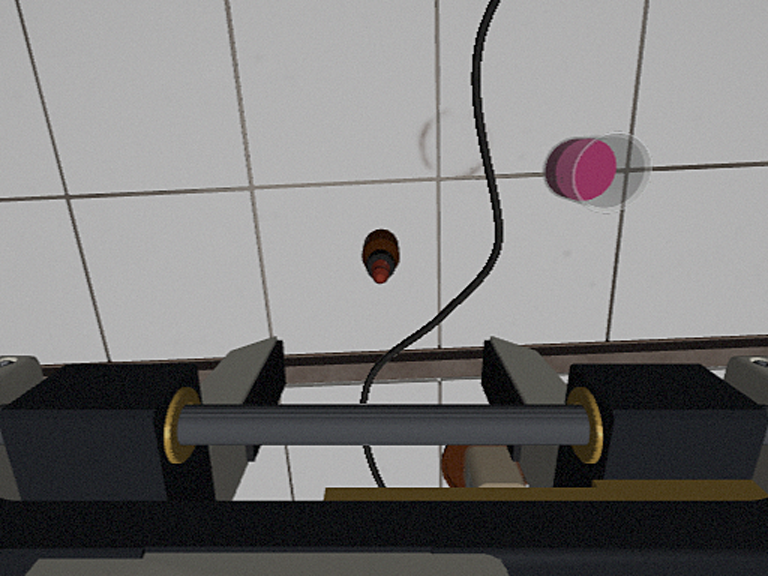

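{"op": "arm_command", "data": {
  "motion": [
    [78,20,1.7,-1,0,0,0],
    [78,50,0,0,0,0,0],
    [78,50,0,0,0,0,0],
    [70,38,0,0,0,0,0],
    [60,15,0,0,0,0,0]
  ]
}}

```text
clock: 30.85
position: [0.4385, 0.2635, 0.2093]
ee_rot: [0.033, 1.573, -0.036]
force: [0.0, -0.4, 0.4]
width: 0.699
```

{"op": "arm_command", "data": {
  "motion": [
    [60,0,0,0,0,0,0],
    [60,0,0,0,0,0,0]
  ]
}}

```text
clock: 31.1
position: [0.4396, 0.2642, 0.2124]
ee_rot: [0.036, 1.569, -0.033]
force: [-0.3, -0.3, -0.4]
width: 0.656
```

```bash
python3 - <<'E'
from h import *
goto([.4394,.2625,.05])
im,W=wrist()
for lo,hi in((.05,.066),(.02,.042)):
    m=W[(W[...,2]>lo)&(W[...,2]<hi)&(np.hypot(W[...,0]-.4395,W[...,1]-.262)<.022)]
    if len(m): print(lo,len(m),m.min(0).round(4),m.max(0).round(4),m.mean(0).round(4))
E
```

```text
cur grasp [0.4399 0.2645 0.0534] jaw yaw -2.5 joints [-0.87  0.52  0.3   2.06 -0.27  0.59 -0.43] F [-0.3 -0.3 -0.4] w 60.2 t 31.1
turn (tool) [ 0.   0.1 -0.1] shift cur axes mm [ 3.4 -1.7 -0.1] shift after turn [ 3.4 -1.7 -0.1]
0.05 692 [0.4289 0.2619 0.05  ] [0.4495 0.2731 0.066 ] [0.4393 0.2695 0.0611]
0.02 911 [0.4243 0.2558 0.0201] [0.4533 0.2778 0.042 ] [0.4394 0.2731 0.0338]
```

{"op": "arm_command", "data": {
  "motion": [
    [50,3,-1.2,0,0,0,0],
    [40,0,0,0,0,0,0],
    [30,0,0,0,0,0,0],
    [18,0,0,0,0,0,0],
    [18,0,0,0,0,0,0]
  ],
  "newtons": 12
}}

```text
clock: 31.78
position: [0.4389, 0.2628, 0.2081]
ee_rot: [0.034, 1.57, -0.034]
force: [-1.4, 0.9, 1.6]
width: 0.298
```

{"op": "arm_command", "data": {
  "motion": [
    [18,0,0,0,0,0,0],
    [18,0,0,0,0,0,0],
    [18,0,0,0,0,0,0]
  ],
  "newtons": 15
}}

```text
clock: 32.15
position: [0.439, 0.2627, 0.2081]
ee_rot: [0.034, 1.57, -0.034]
force: [0.4, -0.1, 1.8]
width: 0.302
```

```bash
python3 - <<'E'
from h import *
goto([.5828,-.3465,.2])
E
```

```text
cur grasp [0.439  0.2628 0.0491] jaw yaw -2.5 joints [-0.86  0.53  0.3   2.07 -0.27  0.59 -0.42] F [ 0.4 -0.1  1.8] w 27.7 t 32.15
turn (tool) [ 0.  0. -0.] shift cur axes mm [-151.  -602.3  170.4] shift after turn [-150.9 -602.4  170.4]
```

{"op": "arm_command", "data": {
  "motion": [
    [18,-10,0,0,0,0,0],
    [18,-45,0,0,0,0,0],
    [18,-50,0,0,0,0,0],
    [18,-45,0,0,0,0,0],
    [18,0,-20,1,0,0,0]
  ]
}}

```text
clock: 32.78
position: [0.4398, 0.2438, 0.3616]
ee_rot: [0.036, 1.565, -0.029]
force: [0.7, -0.1, -0.2]
width: 0.3
```

{"op": "arm_command", "data": {
  "motion": [
    [18,0,-45,2,0,0,0],
    [18,0,-45,2,0,0,0],
    [18,0,-45,2,0,0,0],
    [18,0,-45,2,0,0,0],
    [18,0,-45,2,0,0,0]
  ]
}}

```text
clock: 33.4
position: [0.4382, 0.0154, 0.3575]
ee_rot: [0.035, 1.572, -0.035]
force: [0.9, 0.5, 0.7]
width: 0.302
```

{"op": "arm_command", "data": {
  "motion": [
    [18,0,-45,2,0,0,0],
    [18,0,-45,2,0,0,0],
    [18,0,-45,2,0,0,0],
    [18,0,-40,18,0,0,0],
    [18,0,-40,28,0,0,0]
  ]
}}

```text
clock: 34.02
position: [0.4807, -0.2013, 0.3575]
ee_rot: [0.036, 1.572, -0.034]
force: [2.0, 0.4, -0.8]
width: 0.302
```

{"op": "arm_command", "data": {
  "motion": [
    [18,0,-36,30,0,0,0],
    [18,0,-36,30,0,0,0],
    [18,0,-36,30,0,0,0],
    [18,0,-30,18,0,0,0],
    [18,0,0,0,0,0,0]
  ]
}}

```text
clock: 34.65
position: [0.5827, -0.345, 0.3566]
ee_rot: [0.036, 1.573, -0.038]
force: [-0.9, 0.7, -0.8]
width: 0.298
```

{"op": "arm_command", "data": {
  "motion": [
    [18,0,0,0,0,0,0],
    [18,0,0,0,0,0,0]
  ]
}}

```text
clock: 34.9
position: [0.5832, -0.3411, 0.3579]
ee_rot: [0.035, 1.571, -0.033]
force: [-0.3, 0.1, 0.5]
width: 0.301
```

```bash
python3 - <<'E'
from h import *
goto([.5828,-.3465,.0531])
im,W=wrist();f=im["frame"].astype(int)
m=((f[...,0]>90)&(f[...,1]<60)&(f[...,2]<60)).astype(np.uint8);n,l,st,c=cv2.connectedComponentsWithStats(m)
print([(st[i].tolist(),c[i].round().tolist()) for i in range(1,n) if st[i][4]>150])
for r in pinpoint("wrist","red_dish_floor"): print(np.round(r["point"],4),r["p"],pix(im,r["point"]))
save(im,"w12.png",s=1.5)
E
```

```text
cur grasp [ 0.5831 -0.3409  0.1989] jaw yaw -2.5 joints [ 0.09  0.6   0.59  1.53 -0.36  1.12  0.71] F [-0.3  0.1  0.5] w 27.6 t 34.9
turn (tool) [-0.  -0.  -0.1] shift cur axes mm [ 1.458e+02 -5.600e+00 -1.000e-01] shift after turn [145.8  -5.4  -0.2]
[([229, 149, 54, 53, 2179], [255.0, 175.0]), ([323, 165, 96, 81, 5316], [373.0, 209.0]), ([246, 297, 23, 26, 449], [257.0, 308.0])]
[ 0.5851 -0.3493  0.0074] 0.6 [257, 179]
```

View pics/w12.png

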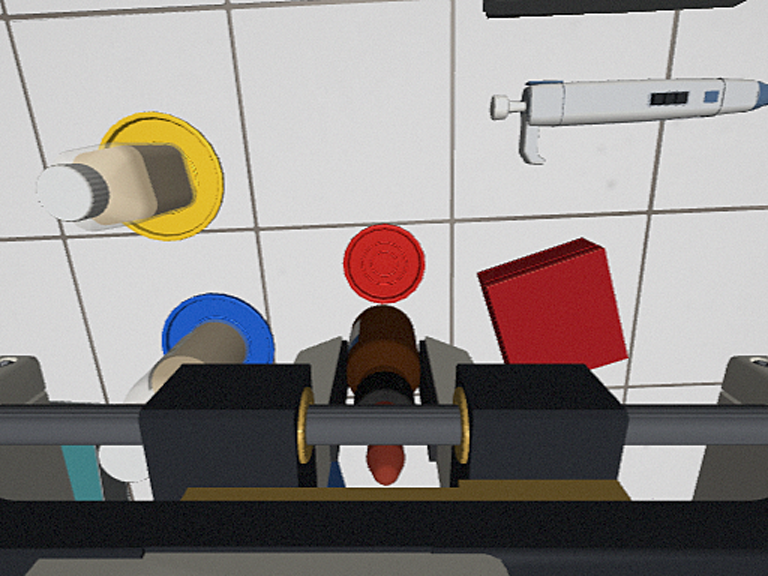

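{"op": "arm_command", "data": {
  "motion": [
    [18,0,0,0,10,0,0],
    [18,0,0,0,10,0,0],
    [18,0,0,0,10,0,0],
    [18,0,0,0,10,0,0],
    [18,0,0,0,10,0,0]
  ]
}}

```text
clock: 35.62
position: [0.5836, -0.3414, 0.3583]
ee_rot: [0.719, 1.448, -0.718]
force: [-0.3, 0.2, 0.2]
width: 0.3
```

{"op": "arm_command", "data": {
  "motion": [
    [18,0,0,0,10,0,0],
    [18,40,0,0,0,0,0],
    [18,40,0,0,0,0,0],
    [18,0,0,0,0,0,0],
    [18,0,0,0,0,0,0]
  ]
}}

```text
clock: 36.25
position: [0.5839, -0.3424, 0.2797]
ee_rot: [0.848, 1.397, -0.849]
force: [0.6, -0.4, -0.6]
width: 0.3
```

```bash
python3 - <<'E'
from h import *
goto([.5828,-.3465,.0531])
im,W=wrist();f=im["frame"].astype(int)
m=((f[...,0]>90)&(f[...,1]<60)&(f[...,2]<60)).astype(np.uint8);n,l,st,c=cv2.connectedComponentsWithStats(m)
print([(st[i].tolist(),c[i].round().tolist()) for i in range(1,n) if st[i][4]>150],pix(im,[.5828,-.3465,.006]))
for r in pinpoint("wrist","red_dish_floor"): print(np.round(r["point"],4),r["p"],pix(im,r["point"]))
save(im,"w13.png",s=1.5)
E
```

```text
cur grasp [ 0.5841 -0.3426  0.1207] jaw yaw -62.5 joints [-0.03  0.75  0.81  1.61 -0.61  1.04 -0.13] F [ 0.6 -0.4 -0.6] w 27.5 t 36.25
turn (tool) [ 0.   0.1 -0. ] shift cur axes mm [67.6 -2.9  3. ] shift after turn [67.6 -2.9  3.1]
[([319, 5, 159, 149, 16103], [394.0, 79.0]), ([225, 161, 69, 62, 2847], [260.0, 188.0]), ([245, 297, 23, 27, 461], [256.0, 309.0])] [259, 195]
[ 0.5839 -0.3489  0.0048] 0.67 [262, 195]
```

View pics/w13.png

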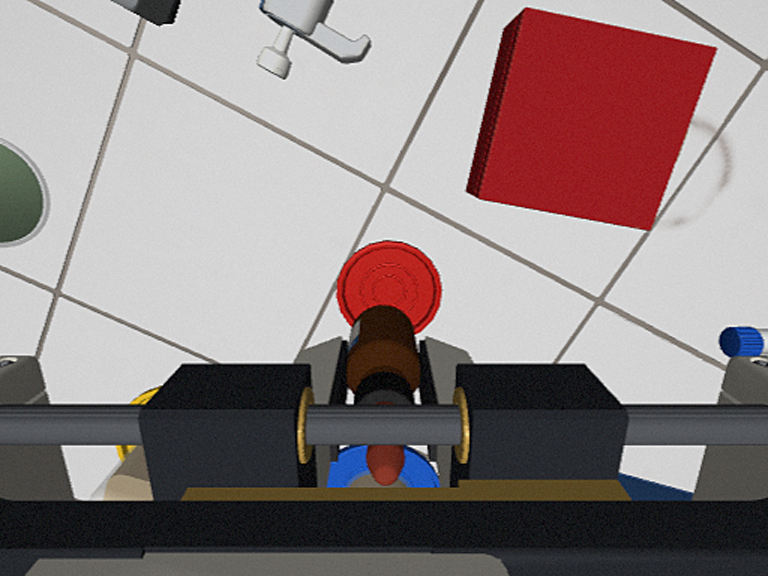

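{"op": "arm_command", "data": {
  "motion": [
    [18,20,-2.9,3.3,0,0,0],
    [18,30,0,0,0,0,0],
    [18,10,0,0,0,0,0],
    [18,4,0,0,0,0,0],
    [18,0,0,0,0,0,0]
  ]
}}

```text
clock: 36.98
position: [0.5827, -0.3468, 0.2145]
ee_rot: [0.849, 1.398, -0.849]
force: [-0.3, -0.4, -0.2]
width: 0.301
```

{"op": "arm_command", "data": {
  "motion": [
    [18,0,0,0,0,0,0],
    [18,0,0,0,0,0,0]
  ]
}}

```text
clock: 37.22
position: [0.5827, -0.3466, 0.2147]
ee_rot: [0.849, 1.398, -0.849]
force: [-0.6, 0.3, -0.4]
width: 0.299
```

Target 0.2121; lower about 2.5 mm gently.

{"op": "arm_command", "data": {
  "motion": [
    [18,1.5,0,0,0,0,0],
    [18,0.7,0,0,0,0,0],
    [18,0,0,0,0,0,0],
    [18,0,0,0,0,0,0]
  ]
}}

```text
clock: 37.72
position: [0.5826, -0.3465, 0.2121]
ee_rot: [0.849, 1.398, -0.849]
force: [-0.3, 1.5, 5.6]
width: 0.298
```

Contact (5.6 N). Release slowly and rise.

{"op": "arm_command", "data": {
  "motion": [
    [18,-0.4,0,0,0,0,0],
    [33,0,0,0,0,0,0],
    [40,0,0,0,0,0,0],
    [60,0,0,0,0,0,0],
    [65,0,0,0,0,0,0]
  ]
}}

```text
clock: 38.35
position: [0.5825, -0.3464, 0.2121]
ee_rot: [0.849, 1.399, -0.849]
force: [-0.7, 0.0, -0.4]
width: 0.607
```

{"op": "arm_command", "data": {
  "motion": [
    [65,0,0,0,0,0,0],
    [65,-20,0,0,0,0,0],
    [65,-50,0,0,0,0,0],
    [65,-60,0,0,0,0,0],
    [65,-40,0,0,0,0,0]
  ]
}}

```text
clock: 38.98
position: [0.5822, -0.3471, 0.3869]
ee_rot: [0.849, 1.395, -0.849]
force: [0.2, -0.2, 0.2]
width: 0.708
```

{"op": "arm_command", "data": {
  "motion": [
    [65,0,0,0,0,0,0],
    [65,0,0,0,0,0,0],
    [65,0,0,0,0,0,0]
  ]
}}

```text
clock: 39.35
position: [0.5823, -0.3461, 0.3811]
ee_rot: [0.849, 1.401, -0.849]
force: [0.3, -1.2, 0.4]
width: 0.709
```

```bash
python3 - <<'E'
from h import *
goto([.5828,-.3465,.25])
im,W=wrist()
m=W[(W[...,2]>.08)&(W[...,2]<.1)&(np.hypot(W[...,0]-.583,W[...,1]+.3465)<.03)];print(len(m),m.mean(0).round(4),m.max(0).round(4))
for r in pinpoint("wrist","dropper_center"): print("w dropper",np.round(r["point"],4),round(r["p"],2))
for c in "top","side":
    g=get_image(c)
    for t in "tall_bottle brown_cap_bottle white_cap_bottle dropper flask beaker".split():
        print(c,t,[(np.round(r["point"],3).tolist(),round(r["p"],2)) for r in pinpoint(c,t+"_center")])
    save(g,c+"9.png",s=1.5)
E
```

```text
cur grasp [ 0.5821 -0.3459  0.2221] jaw yaw -62.5 joints [-0.05  0.66  0.88  1.51 -0.53  1.22 -0.19] F [ 0.3 -1.2  0.4] w 65.1 t 39.35
turn (tool) [ 0.  -0.1  0.1] shift cur axes mm [-27.9   0.2   0.6] shift after turn [-27.9   0.2   0.6]
122 [ 0.5825 -0.3454  0.0918] [ 0.5863 -0.3411  0.0982]
w dropper [ 0.5784 -0.3499  0.0491] 0.61
top tall_bottle [([0.444, -0.408, 0.075], 0.8)]
top brown_cap_bottle [([0.535, 0.047, 0.06], 0.71)]
top white_cap_bottle [([0.426, -0.275, 0.057], 0.55)]
top dropper []
top flask [([0.53, -0.122, 0.053], 0.45)]
top beaker [([0.595, 0.317, 0.033], 0.78)]
side tall_bottle [([0.444, -0.409, 0.073], 0.75)]
side brown_cap_bottle [([0.527, 0.044, 0.056], 0.76)]
side white_cap_bottle [([0.421, -0.277, 0.054], 0.71)]
side dropper [([0.585, -0.341, 0.051], 0.51)]
side flask [([0.532, -0.121, 0.055], 0.69)]
side beaker [([0.59, 0.316, 0.035], 0.73)]
```

All checks agree; handing in.

```bash
python3 -c "
from cell import arm
print(arm.sign_off())"
```

```text
the job is handed in; nothing more can be done
None
```

All four bottles are standing released in their own dishes, and the job was handed in at about 39.5 s of the 128 s allowed. The hand-in gives no verdict.

| Bottle | Dish | Offset from dish middle (last measurement) |
|---|---|---|
| Tall | blue | about 1–3 mm |
| Brown cap | brown | about 1–5 mm |
| White cap | yellow | about 1–4 mm |
| Dropper | red | within about 6 mm |

- **Heights and upright:** the cap-top heights taken after each release match a bottle resting on the dish floor. The dropper's top gave no clean reading. I did not measure tilt separately.
- **Look-alike and bystanders:** the pink look-alike dish was not touched. The flask and beaker read where they started, to within the few millimetres the networks resolve.
- **What disagreed:**
  - The first grip on the tall bottle closed at 55 mm instead of 50 because it was turned about 10°. I opened, turned and gripped again before lifting.
  - The top camera no longer found the dropper at the end, since the gripper was hanging above it. The wrist and side cameras did find it.
  - The last side picture could not be viewed because I had used up the 16 pictures, so the final check rests on depth readings and the networks.

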